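# Run the ring gauge along a forged bar to its shoulder

### The arm

A 6-joint arm with a two-finger parallel gripper is mounted at the origin on the work surface. World frame = base frame: x ahead of the robot, y to its left, z up, the work surface at z = 0. Lengths are in m, angles in rad, forces in N, time in s.
With the tool pointing down it reaches from about 0.3 to 0.75 m from the base axis. Payload 8.5 kg.
Tool frame: the origin (TCP) lies midway between the tips of the shut fingers; the grasp point (between the pads) lies robot.grip_point_offset behind it (robot.grip_point_offset is the distance from the TCP to the grasp point, in m); z points along the fingers, x is the direction in which the jaws open and shut, and the axes are right-handed (so a half turn about z gives the same grasp; the last joint's range is limited). The gripper opens to 88 mm and grips with 3 to 60 N. Pads are 18 mm wide; open, the fingers measure 123 mm over their backs; the gripper's body (75 mm by 187 mm) begins 45 mm behind the grasp point.
Start: joints at [1.002, 0.381, 1.297, -0, 1.464, -0.215], TCP at [0.191, 0.516, 0.239] pointing down, gripper open.
Joint ranges: [-3.11, 3.11], [-0.89, 2.33], [0.22, 2.48], [-1.42, 4.56], [0.17, 2.85], [-2.88, 2.88]. Speed limits (rad/s): [2.39, 2.39, 3.14, 3.14, 3.14, 3.14].

### API

Orientations are given as a unit quaternion [w, x, y, z].
In Python, from cell import robot gives the robot as it stands.
- The arm moves only by the tool step_arm, never from a script. Its argument "targets" is a list of rows, each a list of 5 numbers: the finger opening in cm, from 0 to 8.81, then the shift along the tool's x, y, z in cm, then the turn about the tool's z in degrees. A call has 1 to 12 rows; each row shifts and turns the commanded pose from where the row before left it, along the tool's axes as they then stand; what a row does not reach is not made up. A row lasts 1/10 s, in which the tool goes at most 50 mm and 8.59 degrees, less where a joint would pass 70% of its speed; a pose out of reach is approached as far as the arm can. A call with a gripper value outside its range is refused whole. The fingers move at their own pace and stop on an object; the grip force is fixed at half the most. Time passes only in rows, so rows that do not move let the fingers close. It gives the time, the measured TCP pose, the force and the opening at its end, in the units of the state.
- robot.sense(): the state, without advancing time (a new reading comes with each control period).
- robot.snapshot(name): name is "side" or "top" or "wrist"; returns the picture (420x560x3 uint8, red, green, blue); there is no depth.
- robot.calibration(name): a dict with "fov_y" (degrees; the focal length in pixels is half the picture's height over the tangent of half this angle, whatever the lens; pixels are square), "cx", "cy" (the principal point, pixels), "extrinsics" (4x4, takes a point from world to camera coordinates). Camera axes: x right, y down, z forward; pixel columns grow to the right and rows downward; lengths in m; the calibration is good to about 2 mm. The wrist camera is an equidistant fisheye: a pixel r from the principal point sees the ray r / f radians off the axis. A picture is of the moment at which its call begins: read the wrist's pose just before it. calibration takes no time and is no camera call; for the wrist camera it gives the pose at the moment of the call.
- robot.sign_off(): hands the job in, once; it reports no verdict.
The state is a dict: "time": time; "joint_pos": joint angles; "qd": joint speeds; "joint_efforts": joint torques, N m; "ee_pos": TCP position; "eef_rot": TCP orientation; "ft_force": force on the tool from outside, world axes, zero at the start; "torque": the same for the moment, N m; "width": finger opening in m.
Only numpy, scipy, OpenCV 4.12 (cv2) and the standard library are available. Lean on these libraries where they do the work, as an engineer would, in place of code of your own. Each camera call takes 0.05 s, during which the arm holds its last target.

### The job

Check the bent bar in the vice with the ring gauge that stands on the bench: pick the gauge up by its upright grip, thread its ring over the bar's free end and slide it round both bends until you feel it press lightly against the shoulder near the vice. Leave it there, hanging upright against the shoulder, let go of it, and don't disturb the other things on the bench. The bar was bent by hand and is not true to any drawing, so let the ring follow it and go gently: never push the ring or the gripper against the bar or vice with more than 20 N.

Things in the scene. Friction and masses are not known exactly. Their poses are not given: they have to be found in the camera images.
- vice: Grey bench vice bolted down, 100 x 190 x 155 mm, and the rigid dark steel bar in its jaws. Origin on the bench below the bar where it leaves the jaws; +x = the way the bar leaves, z up. Bar 12 mm thick, level, centre line 140 mm above the bench. Intended shape in order from the vice: 57 mm to the shoulder's face, then as told at stop_face. Only the two ends of the bar are measured.
- stop_face (a point): Centre of the shoulder's outer face; +x along the bar to the free end, z up. Ring home: bore centre 6 mm out from here. Bar from here: 58 mm straight, bend 55 deg clockwise seen from above, 80 mm straight, bend 55 deg back anticlockwise, 70 mm straight to the tip; each bend of centre-line radius 40 mm, 38 mm long; 284 mm in all. Real bends differ: see bar_tip.
- bar_tip (a point): End of the bar's rounded free tip, on its centre line. +x outward along the last leg (the ring goes on towards -x), z up. The bar is hand-forged: lengths hold, but each bend is off by up to 12 deg, and there is a sideways kink of up to 12 deg 28 mm out from the shoulder and one in mid middle leg, so it lies several cm aside of the drawing: follow by feel or sight.
- gauge: Ring gauge, about 280 g, same both ways round. Origin mid-underside of its foot; z up, x = bore axis. Steel foot 36 (x) x 50 x 10 mm; steel ring 33 mm outside, bore 17 mm (2.5 mm play all round on the bar), 12 mm thick. Aluminium grip 22 (x) x 12 (y) mm, 45 to 101 mm above the underside: hold across the 12 mm, 72 mm or more up. Foot-heavy: hangs upright on the bar, sinking 2.5 mm when let go.
- gauge_bore (a point): Centre of the gauge's bore, 30 mm above the underside of its foot; x = the axis of the bore, z up the grip.
- hammer: Forging hammer lying on the bench. Bystander, to be left alone.
- tongs: Dark steel smith's tongs, 300 mm long, lying flat. Bystander, to be left alone.
- chisel: Square steel chisel, 185 mm long and 18 mm thick, lying flat. Bystander, to be left alone.
- collar: Dark steel ring 44 mm across, 14 mm high, lying flat (no grip or foot: not the gauge). Bystander, to be left alone.
- collar2: Dark steel ring 52 mm across, 10 mm high, lying flat (not the gauge). Bystander, to be left alone.
- oil_can: Round steel can, 60 mm across, 120 mm tall, standing. Bystander, to be left alone.
- rivet_tray: Open dark steel tray 120 x 90 x 35 mm. Bystander, to be left alone.
- wire_brush: Wire brush with wooden back, 200 x 30 x 44 mm. Bystander, to be left alone.
- bar_stop: The shoulder: a collar 26 mm in diameter and 13 mm long on the bar, 44 to 57 mm from the vice. Origin and axes as stop_face.
There are look-alikes about, which are no part of the job. What is shaped like the gauge but blue or orange is not meant.

How it is judged:
By the outcome, as a careful person would: the job done as asked, in the order asked, and still so for the second after the job is handed in, with the robot touching nothing.
It also fails if it takes over 70 s, if anything falls off the work surface, if the arm or the gripper's body presses on something with over 40 N, if the wrist force passes 120 N, or if a joint passes its speed limit or range.

## Working session

There is one attempt and no reset: what is moved stays moved. The work goes in short steps, Python scripts to look and compute and a tool call to move; the robot and the scene stay as the last step left them, time stands still between calls to the robot, and variables do not carry over. Pictures are saved under pics/ and viewed, and the job is handed in when it is done.

Besides the shell and the picture viewer there is one more tool, called after ">>>" as name([rows], argument=value, ...), one row to a line, values as JSON. step_arm: Moves the arm, as the interface text tells. Its arguments: {"type":"object","properties":{"targets":{"type":"array"}},"required":["targets"]}

```bash
ls; mkdir -p pics; python3 - <<'E'
from cell import robot
import cv2,json,numpy as np
np.set_printoptions(precision=4,suppress=True)
print(robot.sense(), robot.grip_point_offset)
for n in ["side","top","wrist"]:
    c=robot.calibration(n); print(n,c)
    cv2.imwrite(f"pics/{n}0.png",robot.snapshot(n)[:,:,::-1])
E
```

```text
pics
{'time': 0.0, 'joint_pos': array([ 1.0017,  0.3812,  1.2983, -0.    ,  1.4636, -0.2153]), 'qd': array([-0.    , -0.001 ,  0.0005, -0.0005,  0.0006,  0.0024]), 'joint_efforts': array([  0.0001, -43.7928, -22.455 ,   0.0714,   0.0353,  -0.0001]), 'ee_pos': array([0.1904, 0.5157, 0.2381]), 'eef_rot': array([ 0.0003,  0.8205,  0.5716, -0.0007]), 'ft_force': array([0.5375, 0.0688, 0.4898]), 'torque': array([0.0268, 0.0055, 0.0173]), 'width': 0.08840512938339537} 0.0187
side {'fov_y': 54.33596077312166, 'cx': 281.4518954828554, 'cy': 209.3264515624897, 'extrinsics': array([[-0.9822, -0.1876,  0.0126,  0.474 ],
       [-0.1557,  0.7742, -0.6135,  0.1771],
       [ 0.1054, -0.6045, -0.7896,  0.982 ],
       [ 0.    ,  0.    ,  0.    ,  1.    ]])}
top {'fov_y': 46.91215705604435, 'cx': 282.45597244092204, 'cy': 205.59210900058324, 'extrinsics': array([[-0.0079, -0.9999, -0.0149, -0.0427],
       [-0.9973,  0.009 , -0.0722,  0.4893],
       [ 0.0723,  0.0143, -0.9973,  1.476 ],
       [ 0.    ,  0.    ,  0.    ,  1.    ]])}
wrist {'fov_y': 65.70646984690485, 'cx': 276.6689445287197, 'cy': 208.68554565999696, 'extrinsics': array([[ 0.3463,  0.9381, -0.0026, -0.5484],
       [ 0.8907, -0.3279,  0.3149, -0.0428],
       [ 0.2946, -0.1114, -0.9491,  0.3918],
       [ 0.    ,  0.    ,  0.    ,  1.    ]])}
```

View pics/side0.png

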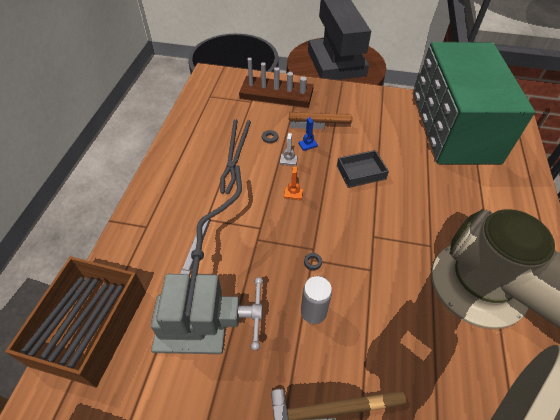

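View pics/top0.png

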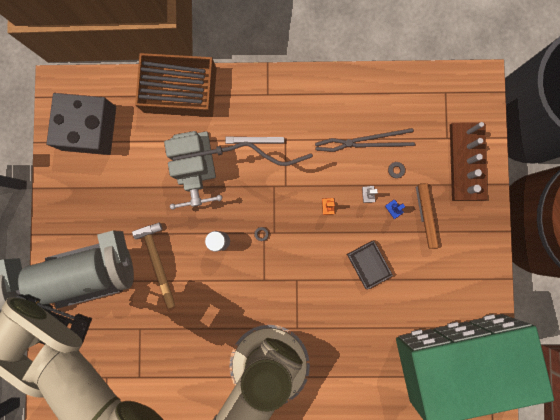

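View pics/wrist0.png

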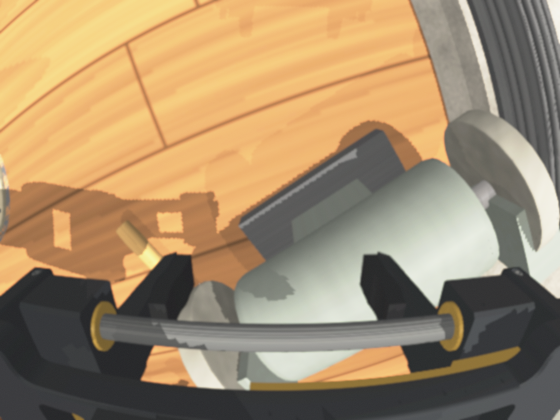

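The top view shows the vice at (190,160) with the bar running right (−y) to its tip near (311,156). The silver gauge is at (369,193), the orange look-alike at (328,206) and the blue one at (396,208). I'll enlarge those areas.

```bash
python3 - <<'E'
import cv2
a=cv2.imread("pics/top0.png")[120:230,150:420]; cv2.imwrite("pics/top0c.png",cv2.resize(a[:,10:170],None,fx=5,fy=5,interpolation=cv2.INTER_CUBIC))
cv2.imwrite("pics/top0g.png",cv2.resize(a[40:110,160:270],None,fx=7,fy=7,interpolation=cv2.INTER_CUBIC))
b=cv2.imread("pics/side0.png"); cv2.imwrite("pics/side0c.png",cv2.resize(b[110:310,150:340],None,fx=3,fy=3,interpolation=cv2.INTER_CUBIC))
E
```

```text
(no output)
```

View pics/top0c.png

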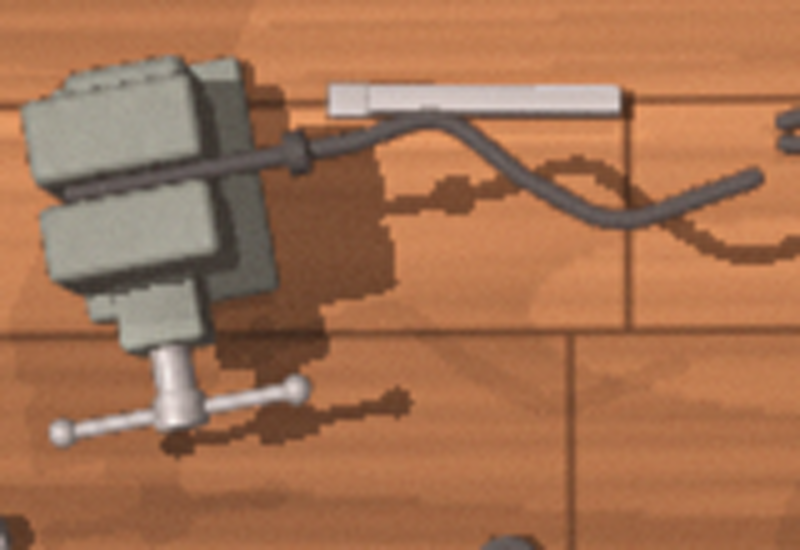

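View pics/top0g.png

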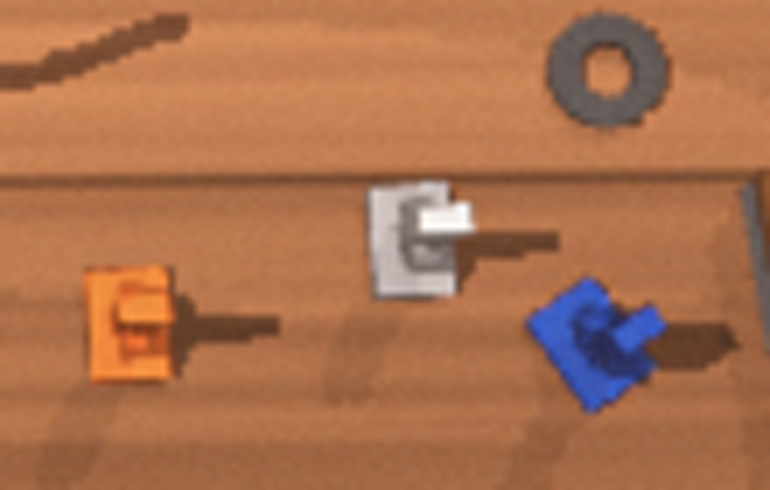

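View pics/side0c.png

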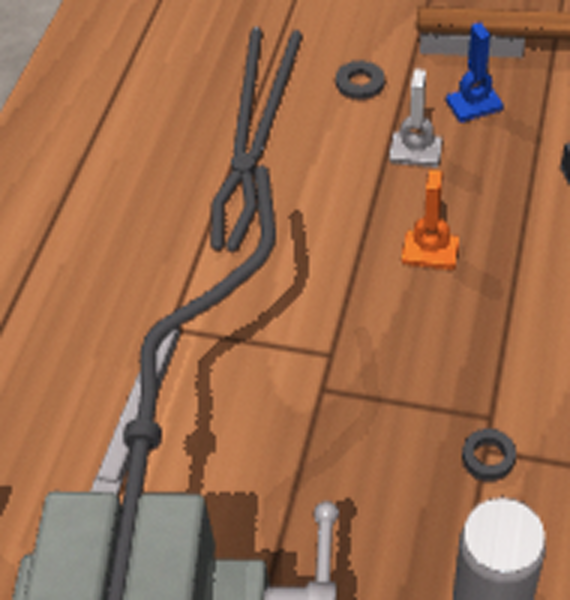

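```bash
cat > h.py <<'E'
import numpy as np, cv2
np.set_printoptions(precision=4,suppress=True)
def back(c,px,z,fish=False):
    px=np.atleast_2d(np.asarray(px,float)); f=210/np.tan(np.radians(c["fov_y"])/2)
    u=(px[:,0]-c["cx"])/f; v=(px[:,1]-c["cy"])/f
    if fish:
        r=np.hypot(u,v)+1e-12; d=np.c_[u/r*np.sin(r),v/r*np.sin(r),np.cos(r)]
    else: d=np.c_[u,v,np.ones(len(u))]
    R=c["extrinsics"][:3,:3];t=c["extrinsics"][:3,3]
    o=-R.T@t; d=d@R
    return o+d*((z-o[2])/d[:,2])[:,None]
def proj(c,P,fish=False):
    P=np.atleast_2d(P); f=210/np.tan(np.radians(c["fov_y"])/2)
    q=P@c["extrinsics"][:3,:3].T+c["extrinsics"][:3,3]
    if fish:
        r=np.hypot(q[:,0],q[:,1]); th=np.arctan2(r,q[:,2]); s=f*th/np.maximum(r,1e-9)
    else: s=f/q[:,2]
    return np.c_[q[:,0]*s+c["cx"],q[:,1]*s+c["cy"]]
E
python3 - <<'E'
from h import *; from cell import robot
for n,box in [("top",(130,175,205,315)),("side",(160,262,185,245))]:
    im=cv2.imread(f"pics/{n}0.png"); hsv=cv2.cvtColor(im,cv2.COLOR_BGR2HSV)
    m=((hsv[:,:,1]<75)&(hsv[:,:,2]<120)).astype(np.uint8)
    k=np.zeros_like(m); r0,r1,c0,c1=box; k[r0:r1,c0:c1]=m[r0:r1,c0:c1]
    cv2.imwrite(f"pics/m_{n}.png",cv2.resize(k[r0:r1,c0:c1]*255,None,fx=6,fy=6,interpolation=cv2.INTER_NEAREST))
    c=robot.calibration(n); ys,xs=np.nonzero(k)
    if n=="top":
        for x in range(c0,c1,4):
            r=ys[xs==x]
            if len(r): print(x,r.min(),r.max(),len(r),back(c,[x,r.mean()],.14)[0][:2])
    else:
        for y in range(r0,r1,4):
            r=xs[ys==y]
            if len(r): print(y,r.min(),r.max(),len(r),back(c,[r.mean(),y],.14)[0][:2])
c=robot.calibration("top")
# gauge: foot corners in crop g (offset 310,160, scale7)
for p in [(370,186),(448,181),(456,294),(377,299)]: print("foot",back(c,[310+p[0]/7-.5,160+p[1]/7-.5],.01)[0])
for p in [(418,206),(468,202),(474,231),(424,235)]: print("grip",back(c,[310+p[0]/7-.5,160+p[1]/7-.5],.101)[0])
E
```

```text
205 136 174 39 [0.6271 0.1718]
209 142 174 33 [0.6183 0.1603]
213 150 174 13 [0.5974 0.1488]
217 147 152 6 [0.6426 0.1374]
221 148 153 6 [0.6396 0.126 ]
225 148 150 3 [0.6438 0.1145]
229 147 149 3 [0.6466 0.103 ]
233 146 148 3 [0.6494 0.0916]
237 142 147 5 [0.6556 0.0801]
241 142 145 4 [0.6593 0.0686]
245 142 144 3 [0.6606 0.0572]
249 142 145 4 [0.659  0.0457]
253 145 148 4 [0.6502 0.0343]
257 148 151 4 [0.6414 0.0229]
261 151 154 4 [0.6326 0.0115]
265 154 157 4 [0.6238 0.0001]
269 156 159 4 [ 0.618  -0.0113]
273 159 161 3 [ 0.6106 -0.0227]
277 161 163 3 [ 0.6048 -0.034 ]
281 162 164 3 [ 0.6018 -0.0454]
285 162 165 4 [ 0.6002 -0.0568]
289 161 164 4 [ 0.603  -0.0682]
293 160 163 4 [ 0.6057 -0.0796]
297 159 161 3 [ 0.6099 -0.0911]
301 157 159 3 [ 0.6156 -0.1025]
305 156 158 3 [ 0.6183 -0.114 ]
309 154 157 4 [ 0.6225 -0.1254]
160 228 236 8 [ 0.6396 -0.1495]
164 227 234 8 [ 0.6397 -0.1352]
168 226 238 13 [ 0.6324 -0.1227]
172 224 239 13 [ 0.6287 -0.1097]
176 221 239 13 [ 0.6286 -0.0962]
180 221 240 12 [ 0.6217 -0.0843]
184 221 240 11 [ 0.6209 -0.0713]
188 220 241 13 [ 0.6192 -0.0588]
192 221 240 11 [ 0.6153 -0.0468]
196 233 238 6 [ 0.601  -0.0372]
200 228 234 7 [ 0.6081 -0.0235]
204 223 229 7 [ 0.6163 -0.0097]
208 218 224 7 [0.6243 0.0038]
212 211 219 9 [0.6345 0.0176]
216 204 212 9 [0.6466 0.0316]
220 200 209 9 [0.6518 0.044 ]
224 198 208 8 [0.6525 0.0554]
228 197 206 7 [0.6522 0.0664]
232 197 205 7 [0.6496 0.0768]
236 197 203 7 [0.6476 0.0871]
240 197 201 5 [0.6465 0.0975]
244 196 201 6 [0.6444 0.1075]
248 196 200 5 [0.6423 0.1173]
252 192 202 11 [0.6413 0.1273]
256 191 202 12 [0.6392 0.1369]
260 193 198 6 [0.6383 0.1465]
foot [ 0.548  -0.2951  0.01  ]
foot [ 0.5499 -0.3296  0.01  ]
foot [ 0.4996 -0.3321  0.01  ]
foot [ 0.4977 -0.2972  0.01  ]
grip [ 0.5292 -0.3011  0.101 ]
grip [ 0.5307 -0.3218  0.101 ]
grip [ 0.5186 -0.3241  0.101 ]
grip [ 0.5171 -0.3033  0.101 ]
```

View pics/m_top.png

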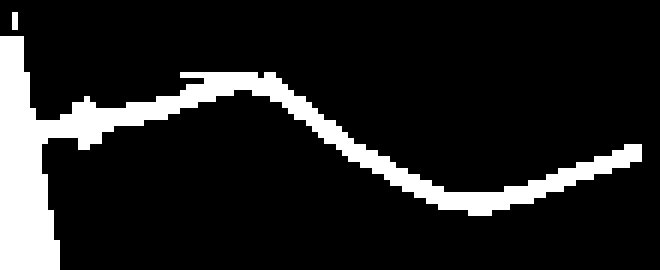

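View pics/m_side.png

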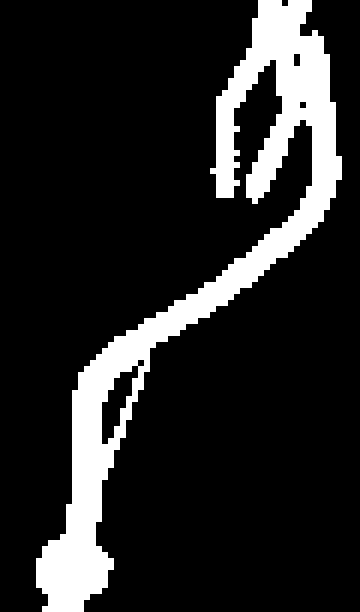

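>>> step_arm([
  [8.8,0,0,0,8.4],
  [8.8,0,0,0,8.4],
  [8.8,0,0,0,8.4],
  [8.8,0,0,0,8.4],
  [8.8,0,0,0,8.4],
  [8.8,0,0,0,8.4],
  [8.8,0,0,0,8.4],
  [8.8,0,0,0,8.1],
  [8.0,2,4,-0.2,0],
  [7.0,2,4,-0.2,0],
  [6.0,2,4,-0.2,0],
  [5.0,2,4,-0.2,0],
])

```text
time: 1.35
ee_pos: [0.2787, 0.3585, 0.2467]
eef_rot: [0.0, 1.0, 0.025, -0.0]
ft_force: [1.0, 1.5, -0.1]
width: 0.0578
```

```bash
cat >> h.py <<'E'
def rel(s,target,yaw=None):
    w,x,y,z=s["eef_rot"]; X=np.array([1-2*(y*y+z*z),2*(x*y+w*z)]); ya=np.degrees(np.arctan2(X[1],X[0]))
    d=np.asarray(target)-s["ee_pos"]; a=np.radians(ya); 
    print("t",round(s["time"],2),"pos",s["ee_pos"],"yaw",round(ya,2),"f",s["ft_force"],"tq",s["torque"],"w",round(s["width"],4))
    print("tool dx dy dz cm:",100*np.array([d[0]*np.cos(a)+d[1]*np.sin(a),d[0]*np.sin(a)-d[1]*np.cos(a),-d[2]]))
E
python3 - <<'E'
from h import *; from cell import robot
s=robot.sense(); rel(s,[.524,-.313,.13])
c=robot.calibration("wrist")["extrinsics"]; print("cam",-c[:3,:3].T@c[:3,3],c[2,:3])
E
```

```text
t 1.35 pos [0.2787 0.3585 0.2467] yaw 2.86 f [ 1.0214  1.5002 -0.1257] tq [-0.0439  0.036   0.0065] w 0.0578
tool dx dy dz cm: [21.1451 68.2926 11.6663]
cam [0.2737 0.4402 0.3924] [ 0.0154 -0.316  -0.9486]
```

>>> step_arm([
  [4,3.3,3.7,-0.3,0],
  [4,3.3,3.7,-0.3,0],
  [4,3.3,3.7,-0.3,0],
  [4,3.3,3.7,-0.3,0],
  [4,3.3,3.7,-0.3,0],
  [4,3.3,3.7,-0.3,0],
  [4,3.3,3.7,-0.3,0],
  [4,3.3,3.7,0,0],
  [4,3.3,3.7,0,0],
  [4,0,0,0,0],
  [4,0,0,0,0],
  [4,0,0,0,0],
])

```text
time: 2.55
ee_pos: [0.5908, 0.0429, 0.2678]
eef_rot: [-0.0, 1.0, 0.025, -0.0]
ft_force: [0.5, 0.5, 0.4]
width: 0.0401
```

```bash
python3 - <<'E'
from h import *; from cell import robot; import pickle
s=robot.sense(); rel(s,[.60,-.1,.26])
c=robot.calibration("wrist"); im=robot.snapshot("wrist")[:,:,::-1]; cv2.imwrite("pics/w1.png",im); pickle.dump((s,c),open("w1.pkl","wb"))
E
```

```text
t 2.55 pos [0.5908 0.0429 0.2678] yaw 2.88 f [0.4589 0.5463 0.4027] tq [-0.0688  0.0085  0.018 ] w 0.0401
tool dx dy dz cm: [ 0.2059 14.3232  0.777 ]
```

View pics/w1.png

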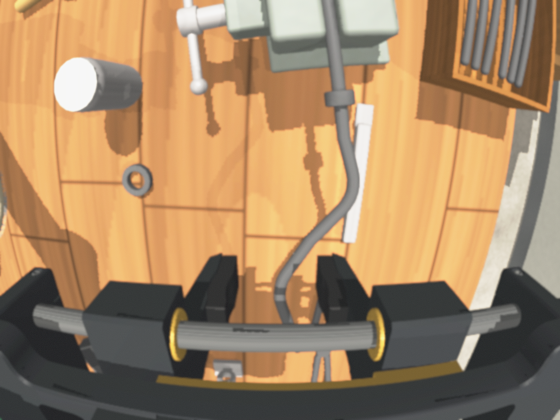

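The wrist view shows the bar from the vice at (333,30), with the shoulder at (340,98), the first bend at (352,185) and the second at (285,285). I'll take one more from further along to get the tip.

>>> step_arm([
  [4,0,3.6,0,0],
  [4,0,3.6,0,0],
  [4,0,3.6,0,0],
  [4,0,0,0,0],
  [4,0,0,0,0],
])

```text
time: 3.1
ee_pos: [0.5964, -0.065, 0.2681]
eef_rot: [-0.0, 1.0, 0.025, 0.0]
ft_force: [-0.0, 0.1, 0.3]
width: 0.04
```

```bash
python3 - <<'E'
from h import *; from cell import robot; import pickle
s=robot.sense(); rel(s,[.524,-.313,.15])
c=robot.calibration("wrist"); im=robot.snapshot("wrist")[:,:,::-1]; cv2.imwrite("pics/w2.png",im); pickle.dump((s,c),open("w2.pkl","wb"))
E
```

```text
t 3.1 pos [ 0.5964 -0.065   0.2681] yaw 2.83 f [-0.0492  0.1004  0.2559] tq [0.01   0.0716 0.007 ] w 0.04
tool dx dy dz cm: [-8.4534 24.4087 11.8092]
```

View pics/w2.png

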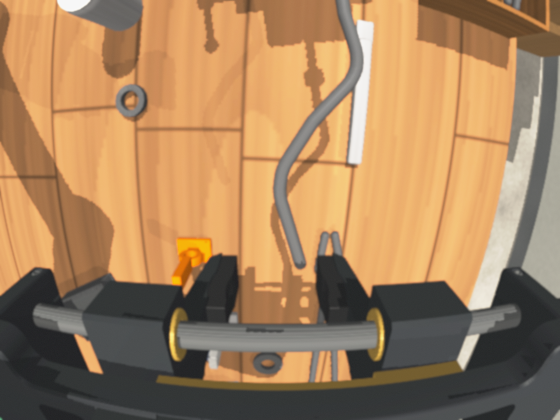

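The tip shows at (301,264). Next I'll fit a parametric bar model to the two wrist views.

```bash
cat > fit.py <<'E'
from h import *; import pickle
from scipy.optimize import least_squares
def model(p,n=1.0):
    # start at stop face; p: x0,y0,phi0(deg),k1,b1,k2,b2 (deg, + = anticlockwise from above)
    x,y,phi=p[0],p[1],np.radians(p[2]); ds=.0005; P=[];S=np.arange(-.013,.2848,ds)
    x-=.013*np.cos(phi); y-=.013*np.sin(phi)
    for s in S:
        P.append((x,y,phi,s))
        if s<.028<=s+ds: phi+=np.radians(p[3])
        if .058<=s<.0964: phi+=np.radians(p[4])*ds/.0384
        if s<.1364<=s+ds: phi+=np.radians(p[5])
        if .1764<=s<.2148: phi+=np.radians(p[6])*ds/.0384
        x+=ds*np.cos(phi); y+=ds*np.sin(phi)
    return np.array(P)
def pts(name,boxes):
    s,c=pickle.load(open(name+".pkl","rb")); im=cv2.imread(f"pics/{name}.png"); hsv=cv2.cvtColor(im,cv2.COLOR_BGR2HSV)
    m=(hsv[:,:,1]<85)&(hsv[:,:,2]<150); out=[]
    for r0,r1,c0,c1 in boxes:
        for r in range(r0,r1):
            x=np.nonzero(m[r,c0:c1])[0]+c0
            if len(x)<4: continue
            g=np.split(x,np.nonzero(np.diff(x)>2)[0]+1); g=max(g,key=len)
            out.append((g.mean(),r,len(g)))
    o=np.array(out); return back(c,o[:,:2],.14,True)[:,:2],o,c
if __name__=="__main__":
    A,o1,c1=pts("w1",[(72,90,325,355),(106,180,330,357),(180,215,300,357),(215,280,272,345)])
    B,o2,c2=pts("w2",[(5,60,330,361),(60,100,315,361),(100,160,275,350),(160,262,268,310)])
    tip=back(c2,[301.5,266],.14,True)[0][:2]; face=back(c1,[340.5,105],.14,True)[0][:2]
    print("tip",tip,"face",face); print(A[::25]);print(B[::25]); print(o1[::15],o2[::15])
    def res(p,full=False):
        M=model(p[:7])
        rA=[np.min(np.hypot(*(M[:,:2]-q).T)) for q in A]
        rB=[np.min(np.hypot(*(M[:,:2]-q-p[7:9]).T)) for q in B]
        r=np.r_[rA,rB,3*(M[-1,:2]-tip-p[7:9]),1*(np.array(p[:2])-face), p[7:9]*5]*1000
        if full: return rA,rB,M
        return r
    phi0=-80; p0=[*face,-80,0,-50,0,50,0,0]
    f=least_squares(res,p0,x_scale=[.01,.01,5,5,5,5,5,.002,.002],diff_step=1e-4,loss="soft_l1")
    print(f.x); rA,rB,M=res(f.x,True); print("rms mm",1e3*np.sqrt(np.mean(np.square(rA))),1e3*np.sqrt(np.mean(np.square(rB))),1e3*max(rA),1e3*max(rB))
    np.save("bar.npy",M); print(M[-1],M[26])
    for nm,c in(("w1",c1),("w2",c2)):
        im=cv2.imread(f"pics/{nm}.png")
        for q in proj(c,np.c_[M[::6,:2],np.full(len(M[::6]),.14)],True): cv2.circle(im,tuple(int(round(v)) for v in q),1,(0,0,255),-1)
        cv2.imwrite(f"pics/{nm}f.png",im[0:300,180:430].repeat(2,0).repeat(2,1))
    from cell import robot
    for nm in("top","side"):
        c=robot.calibration(nm); im=cv2.imread(f"pics/{nm}0.png"); k=cv2.resize(im,None,fx=5,fy=5)
        for q in proj(c,np.c_[M[::6,:2],np.full(len(M[::6]),.14)]): cv2.circle(k,tuple(int(round(5*v+2)) for v in q),2,(0,0,255),-1)
        cv2.imwrite(f"pics/{nm}f.png",k[650:890,1050:1600] if nm=="top" else k[770:1300,950:1250])
E
python3 fit.py
```

```text
tip [ 0.6224 -0.1309] face [0.6389 0.1277]
[[ 0.6337  0.1555]
 [ 0.6403  0.121 ]
 [ 0.6437  0.0998]
 [ 0.6511  0.0785]
 [ 0.6553  0.0562]
 [ 0.6456  0.0323]
 [ 0.6245  0.0069]
 [ 0.6449 -0.0185]]
[[ 0.6419  0.1078]
 [ 0.6484  0.0856]
 [ 0.655   0.064 ]
 [ 0.6549  0.0422]
 [ 0.6375  0.019 ]
 [ 0.6174 -0.0038]
 [ 0.6052 -0.0259]
 [ 0.5974 -0.0482]
 [ 0.6004 -0.0708]
 [ 0.6085 -0.0943]
 [ 0.6177 -0.1193]]
[[336.5     72.      14.    ]
 [338.5     87.      14.    ]
 [341.5    118.      14.    ]
 [342.5    133.      12.    ]
 [347.     148.      15.    ]
 [349.5    163.      12.    ]
 [351.5    178.      10.    ]
 [350.5    193.      12.    ]
 [341.8571 208.      14.    ]
 [326.5    223.      16.    ]
 [312.4706 238.      17.    ]
 [299.5    253.      14.    ]
 [331.     268.      27.    ]] [[342.3846   5.      13.    ]
 [346.      20.      13.    ]
 [351.      35.      13.    ]
 [355.      50.      11.    ]
 [355.      65.      11.    ]
 [354.      80.       7.    ]
 [341.5     95.       8.    ]
 [322.5294 110.      17.    ]
 [310.     125.      15.    ]
 [300.     140.      15.    ]
 [290.5    155.      14.    ]
 [282.     170.      13.    ]
 [280.     185.      13.    ]
 [280.5    200.      12.    ]
 [285.     215.      13.    ]
 [289.5    230.      12.    ]
 [294.5    245.      12.    ]
 [298.5    260.      12.    ]]
[  0.638    0.1294 -79.2378   8.9955 -56.9978   7.0065  49.381    0.0001
   0.0008]
rms mm 12.115911125183267 1.1699815741871953 41.19651396331889 4.606593524453807
[ 0.6224 -0.1319 -1.237   0.2845] [ 0.638   0.1294 -1.383   0.    ]
```

```bash
sed -i 's/(215,280,272,345)/(215,252,272,345)/' fit.py; sed -i 's/len(x)<4/len(x)<10/; s/out.append((g.mean/if 10<=len(g)<=18: out.append((g.mean/' fit.py; python3 fit.py | tail -4; python3 -c "
import cv2,numpy as np
a=cv2.imread('pics/w1f.png');b=cv2.imread('pics/w2f.png');cv2.imwrite('pics/ov1.png',cv2.resize(np.hstack([a,b]),(800,480)))"
```

```text
[  0.6381   0.1294 -79.6161   9.3518 -57.2861   7.6679  48.9688   0.0001
   0.0006]
rms mm 2.460232411899639 0.718426451058114 13.436700993642384 4.920771187287269
[ 0.6223 -0.132  -1.2381  0.2845] [ 0.6381  0.1294 -1.3896  0.    ]
```

View pics/ov1.png

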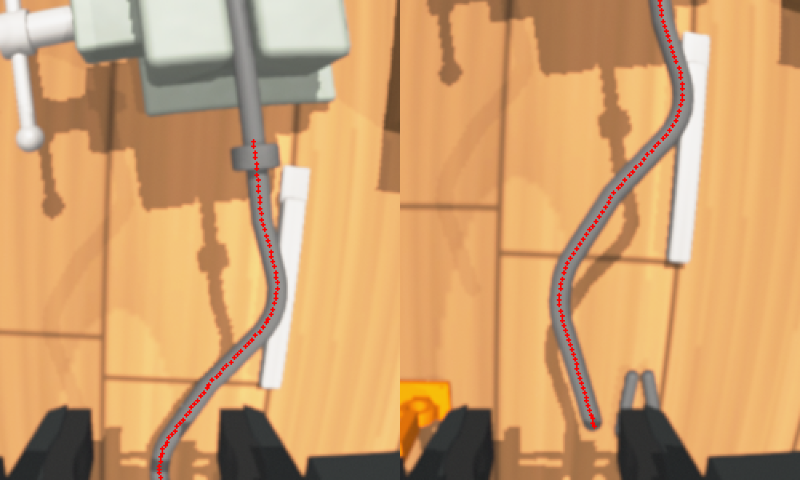

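View pics/topf.png

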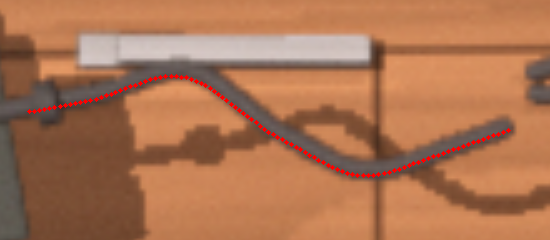

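View pics/sidef.png

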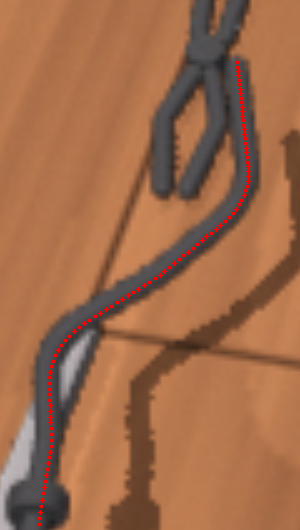

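Fit is good (about 1 mm), and the top and side views suggest the bar lies 1–2 mm further +x. Going to the gauge now.

>>> step_arm([
  [4,-1.2,3.5,0.6,0],
  [4,-1.2,3.5,0.8,0],
  [4,-1.2,3.5,1.0,0],
  [4,-1.2,3.5,1.0,0],
  [4,-1.2,3.5,1.0,0],
  [4,-1.2,3.5,1.0,0],
  [4,-1.25,3.4,1.0,0],
  [4,0,0,1.0,0],
  [4,0,0,1.0,0],
  [4,0,0,0,0],
  [4,0,0,0,0],
])

```text
time: 4.25
ee_pos: [0.5251, -0.3121, 0.1841]
eef_rot: [0.0, 1.0, 0.026, 0.0]
ft_force: [-0.9, -0.3, 0.5]
width: 0.04
```

```bash
python3 - <<'E'
from h import *; from cell import robot
s=robot.sense(); rel(s,[.524,-.313,.065])
a=robot.snapshot("wrist")[:,:,::-1]; cv2.imwrite("pics/w3.png",a)
b=robot.snapshot("side")[:,:,::-1]; cv2.imwrite("pics/s3.png",cv2.resize(b[60:230,220:420],None,fx=3,fy=3))
E
```

```text
t 4.25 pos [ 0.5251 -0.3121  0.1841] yaw 2.95 f [-0.8857 -0.3184  0.5476] tq [-0.1099  0.0811  0.0293] w 0.04
tool dx dy dz cm: [-0.112   0.0873 11.9125]
```

View pics/w3.png

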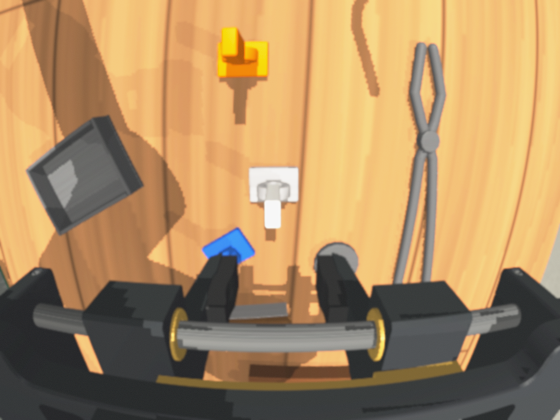

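View pics/s3.png

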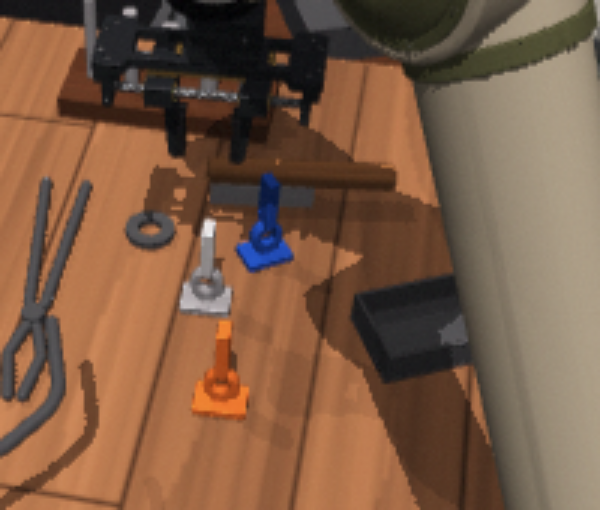

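```bash
python3 - <<'E'
from h import *; from cell import robot
c=robot.calibration("wrist"); 
im=cv2.imread("pics/w3.png"); cv2.imwrite("pics/w3c.png",cv2.resize(im[150:250,220:330],None,fx=6,fy=6,interpolation=cv2.INTER_CUBIC))
print(back(c,[[249,168],[298,168],[298,202],[249,202]],.01,True)); print(proj(c,[[.524,-.313,.101],[.524,-.313,.01]],True))
E
```

```text
[[ 0.4955 -0.2961  0.01  ]
 [ 0.5446 -0.2937  0.01  ]
 [ 0.5471 -0.3293  0.01  ]
 [ 0.4965 -0.3319  0.01  ]]
[[276.5031 215.8262]
 [276.4875 185.5521]]
```

View pics/w3c.png

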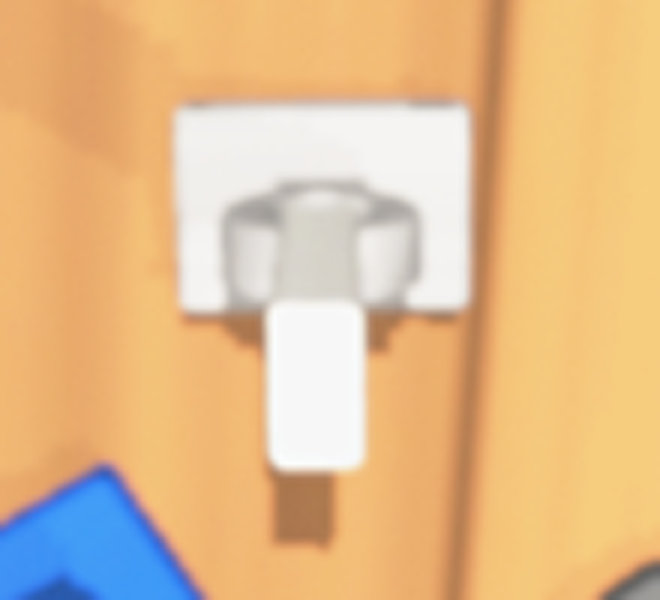

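>>> step_arm([
  [4,-0.25,0.1,1.8,0],
  [4,0,0,1.8,0],
  [4,0,0,1.8,0],
  [4,0,0,1.4,0],
  [3,0,0,0,0],
  [3,0,0,0,0],
])

```text
time: 4.95
ee_pos: [0.5224, -0.3146, 0.1166]
eef_rot: [0.0, 1.0, 0.025, 0.0]
ft_force: [-0.2, 0.1, 0.5]
width: 0.0304
```

```bash
python3 - <<'E'
from h import *; from cell import robot
s=robot.sense(); rel(s,[.524,-.313,.065])
a=robot.snapshot("wrist")[:,:,::-1]; cv2.imwrite("pics/w4.png",cv2.resize(a[180:330,190:370],None,fx=4,fy=4,interpolation=cv2.INTER_CUBIC))
E
```

```text
t 4.95 pos [ 0.5224 -0.3146  0.1166] yaw 2.86 f [-0.2128  0.0571  0.4824] tq [-0.0248  0.1443 -0.0231] w 0.0304
tool dx dy dz cm: [ 0.1723 -0.1564  5.1558]
```

View pics/w4.png

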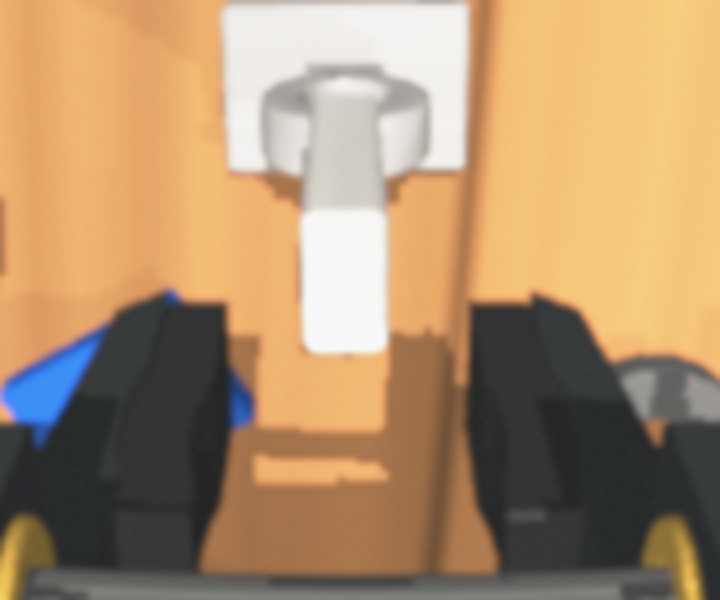

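Fingers are within 0.6 mm of centre on the grip, so I'll descend and close. This also puts the wrist camera's x bias at about −1 mm.

>>> step_arm([
  [3,-0.06,-0.15,1.2,0],
  [3,0,0,1.4,0],
  [3,0,0,1.4,0],
  [3,0,0,1.15,0],
  [3,0,0,0,0],
  [2,0,0,0,0],
  [1.5,0,0,0,0],
  [1,0,0,0,0],
  [0.5,0,0,0,0],
  [0.5,0,0,0,0],
])

```text
time: 6.0
ee_pos: [0.5216, -0.3135, 0.0649]
eef_rot: [0.0, 1.0, 0.025, 0.001]
ft_force: [0.4, -0.6, 3.5]
width: 0.0118
```

```bash
python3 - <<'E'
from h import *; from cell import robot
s=robot.sense(); rel(s,[.524,-.313,.065])
E
```

```text
t 6.0 pos [ 0.5216 -0.3135  0.0649] yaw 2.83 f [ 0.4378 -0.6157  3.465 ] tq [-0.0636 -0.0136  0.0027] w 0.0118
tool dx dy dz cm: [ 0.2411 -0.0406 -0.0104]
```

>>> step_arm([
  [0.5,0,0,-1.5,0],
  [0.5,0,0,-3,0],
  [0.5,0,0,-3,0],
  [0.5,0,0,-3.5,0],
  [0.5,2.4,-2.8,0,0],
  [0.5,2.4,-2.8,0,0],
  [0.5,2.4,-2.8,0,0],
  [0.5,2.4,-2.8,0,0],
  [0.5,2.4,-2.8,0,0],
  [0.5,0,0,0,-8.1],
  [0.5,0,0,0,-8.1],
  [0.5,0,0,0,0],
])

```text
time: 7.2
ee_pos: [0.634, -0.1671, 0.1734]
eef_rot: [-0.0, 0.986, 0.166, -0.001]
ft_force: [0.1, 0.3, -2.7]
width: 0.0113
```

```bash
python3 - <<'E'
from h import *; from cell import robot
s=robot.sense(); rel(s,[.636,-.168,.175])
for n in("top","side"):
    c=robot.calibration(n); b=robot.snapshot(n)[:,:,::-1]; cv2.imwrite(f"pics/{n}5.png",b)
    print(n,proj(c,[[.623,-.132,.14],s["ee_pos"]+[0,0,-.035],s["ee_pos"]+[0,0,-.065]]))
a=cv2.imread("pics/side5.png"); cv2.imwrite("pics/s5.png",cv2.resize(a[80:230,170:310],None,fx=4,fy=4,interpolation=cv2.INTER_CUBIC))
a=cv2.imread("pics/top5.png"); cv2.imwrite("pics/t5.png",cv2.resize(a[100:220,220:400],None,fx=4,fy=4,interpolation=cv2.INTER_CUBIC))
E
```

```text
t 7.2 pos [ 0.634  -0.1671  0.1734] yaw 19.13 f [ 0.0822  0.3291 -2.7255] tq [-0.0543 -0.0251  0.0083] w 0.0113
tool dx dy dz cm: [ 0.1624  0.1564 -0.1566]
top [[311.3117 155.3097]
 [323.5304 151.4792]
 [322.8128 153.3693]]
side [[236.6529 165.8821]
 [236.0164 155.9005]
 [236.8828 164.1664]]
```

View pics/s5.png

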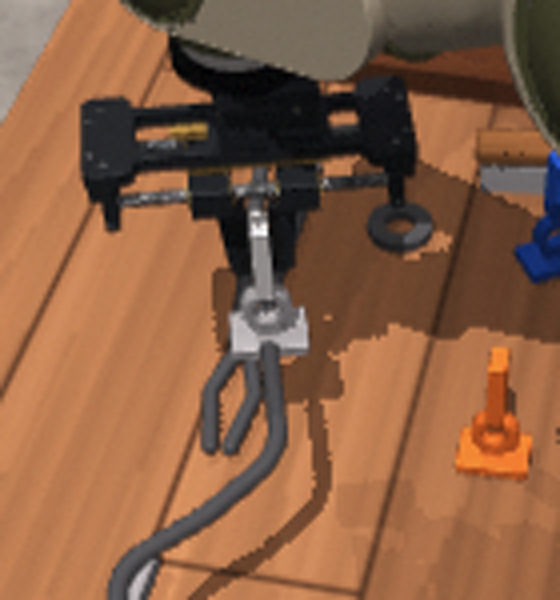

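View pics/t5.png

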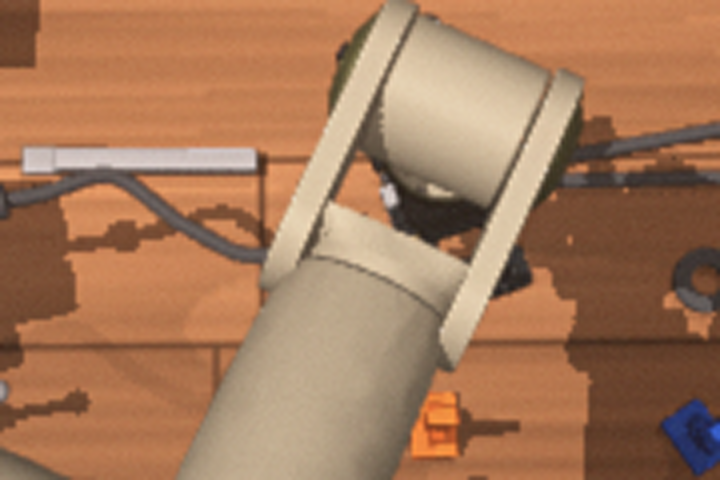

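```bash
python3 - <<'E'
from h import *; from cell import robot
c=robot.calibration("side");a=cv2.imread("pics/side5.png"); k=cv2.resize(a[120:190,205:270],None,fx=8,fy=8,interpolation=cv2.INTER_CUBIC)
p=np.array([.634,-.1671,.1734]); ax=np.array([.327,-.945,0]); jw=np.array([.945,.327,0])
pts=[]
for sx in(-1,1):
  for sy in(-1,1): pts.append(p+[0,0,-.065+.01]+sx*.018*ax+sy*.025*jw)
  for sy in(-1,1): pts.append(p+[0,0,-.065+.101]+sx*.011*ax+sy*.006*jw)
th=np.linspace(0,6.28,40); pts+= [p+[0,0,-.035]-.006*ax+.0085*(np.cos(t)*jw+np.array([0,0,np.sin(t)])) for t in th]
M=np.load("bar.npy")
for y in M[::8]: pts.append([y[0]+.001,y[1],.14])
for q in proj(c,pts): cv2.circle(k,(int(8*(q[0]-205)+4),int(8*(q[1]-120)+4)),1,(0,0,255),-1)
cv2.imwrite("pics/s5b.png",k)
w=robot.snapshot("wrist")[:,:,::-1]; cv2.imwrite("pics/w5.png",w)
E
```

```text
(no output)
```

View pics/s5b.png

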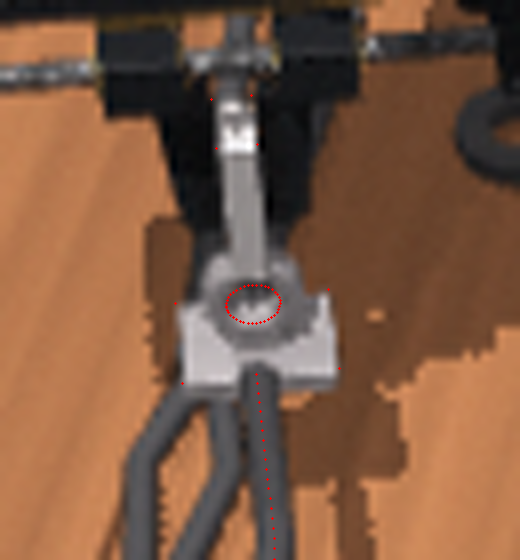

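View pics/w5.png

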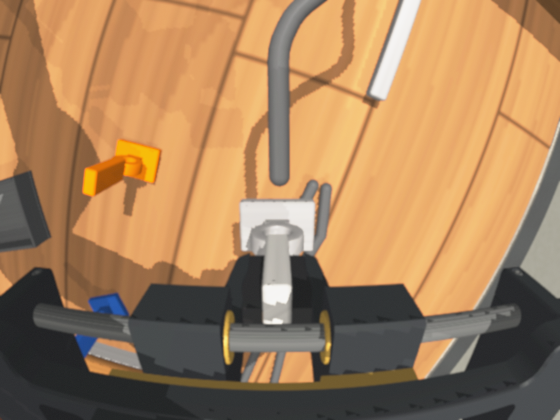

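The wrist view shows the bar tip at (279.5,180) and the ring's mid-plane at column 277, so the bar is about 1.5 mm to the right (+jaw). That agrees with the planned target. I'll write a path planner next.

```bash
cat > plan.py <<'E'
import sys; from h import *; from cell import robot
# usage: plan.py s_list_start s_end n off_x_mm off_y_mm  (bore-centre arc positions in mm from stop face)
def path(off):
    M=np.load("bar.npy"); S=M[:,3]; 
    ext=np.arange(.285,.36,.0005); l=M[-1]
    E=np.c_[l[0]+np.cos(l[2])*(ext-l[3]),l[1]+np.sin(l[2])*(ext-l[3]),np.full(len(ext),l[2]),ext]
    M=np.vstack([M,E]); 
    return M[:,3],M[:,0]+off[0],M[:,1]+off[1]
def at(s,off):
    S,X,Y=path(off); f=lambda v:np.array([np.interp(v,S,X),np.interp(v,S,Y)])
    d=f(s+.006)-f(s-.006); c=(f(s+.006)+f(s-.006)+2*f(s))/4
    return c,np.degrees(np.arctan2(d[1],d[0]))+90
def near(pos,off):
    S,X,Y=path(off); i=np.argmin(np.hypot(X-pos[0],Y-pos[1])); return S[i]
if __name__=="__main__":
    s1,n,ox,oy=[float(v) for v in sys.argv[1:5]]; z=float(sys.argv[5]) if len(sys.argv)>5 else .1745; n=int(n); off=(ox/1e3,oy/1e3)
    st=robot.sense(); rel(st,st["ee_pos"]); s0=near(st["ee_pos"],off)
    w,x,y,zz=st["eef_rot"]; yaw=np.degrees(np.arctan2(2*(x*y+w*zz),1-2*(y*y+zz*zz)))
    c,yt=at(s0,off); j=np.array([np.cos(np.radians(yt)),np.sin(np.radians(yt))])
    print("s0 mm",s0*1e3,"lateral err of ring mm (jaw+)",(st["ee_pos"][:2]-c)@j*1e3,"yaw err",yaw-yt)
    p=st["ee_pos"].copy(); rows=[]
    for k in range(1,n+1):
        s=s0+(s1/1e3-s0)*k/n; c,yt=at(s,off); d=c-p[:2]; a=np.radians(yaw)
        r=[.5,round(100*(d[0]*np.cos(a)+d[1]*np.sin(a)),2),round(100*(d[0]*np.sin(a)-d[1]*np.cos(a)),2),round(-100*(z-p[2])/max(1,n) if k==1 else -100*(z-p[2]),2) if k==1 else round(-100*(z-p[2]),2),round(yaw-yt,1)]
        rows.append(r); p[:2]+=np.array([r[1]*np.cos(a)+r[2]*np.sin(a),r[1]*np.sin(a)-r[2]*np.cos(a)])/100; p[2]-=r[3]/100; yaw-=r[4]
    print(rows); print("end",p,yaw)
E
python3 plan.py 300 6 1.2 0 .175
```

```text
t 7.35 pos [ 0.634  -0.1677  0.1739] yaw 18.81 f [ 0.2544 -0.2694 -3.5418] tq [-0.0785  0.0224  0.0076] w 0.012
tool dx dy dz cm: [ 0.  0. -0.]
s0 mm 321.5 lateral err of ring mm (jaw+) -1.7594695567008607 yaw err -0.2521256863275454
[[0.5, np.float64(0.17), np.float64(-0.38), np.float64(-0.02), np.float64(-0.3)], [0.5, np.float64(0.0), np.float64(-0.35), np.float64(-0.09), np.float64(0.0)], [0.5, np.float64(0.0), np.float64(-0.36), np.float64(0.0), np.float64(0.0)], [0.5, np.float64(0.01), np.float64(-0.36), np.float64(0.0), np.float64(0.0)], [0.5, np.float64(-0.0), np.float64(-0.36), np.float64(0.0), np.float64(0.0)], [0.5, np.float64(-0.0), np.float64(-0.36), np.float64(0.0), np.float64(0.0)]]
end [ 0.6286 -0.1466  0.175 ] 19.112463356884422
```

>>> step_arm([
  [0.5,0.17,-0.38,-0.02,-0.3],
  [0.5,0,-0.35,-0.09,0],
  [0.5,0,-0.36,0,0],
  [0.5,0,-0.36,0,0],
  [0.5,0,-0.36,0,0],
  [0.5,0,-0.36,0,0],
  [0.5,0,0,0,0],
])

```text
time: 8.05
ee_pos: [0.6285, -0.146, 0.1754]
eef_rot: [-0.0, 0.986, 0.168, -0.0]
ft_force: [0.2, 0.4, -2.8]
width: 0.0116
```

```bash
sed -i 's/    print(rows); print("end"/    print([[float(v) for v in r] for r in rows]); print("end"/' plan.py; cat > look.py <<'E'
import sys; from h import *; from cell import robot; import plan
n=sys.argv[1]; off=(float(sys.argv[2])/1e3,float(sys.argv[3])/1e3); s=robot.sense(); rel(s,s["ee_pos"])
w=robot.snapshot("wrist")[:,:,::-1].copy(); b=robot.snapshot("side")[:,:,::-1].copy()
cv2.imwrite(f"pics/w{n}raw.png",w)
q=proj(robot.calibration("side"),s["ee_pos"]+[0,0,-.035])[0].astype(int)
w=cv2.resize(w[60:310,190:370],None,fx=2.2,fy=2.2,interpolation=cv2.INTER_CUBIC)
r=max(q[1]-35,0); l=q[0]-28; b=cv2.resize(b[r:r+70,l:l+56],(440,550),interpolation=cv2.INTER_CUBIC)
h=max(w.shape[0],b.shape[0]); o=np.zeros((h,w.shape[1]+b.shape[1],3),np.uint8); o[:w.shape[0],:w.shape[1]]=w; o[:b.shape[0],w.shape[1]:]=b
o=o[:600,:800]
cv2.imwrite(f"pics/l{n}.png",o)
E
python3 look.py 6 1.2 0; python3 plan.py 270 10 1.2 0 .175
```

```text
t 8.05 pos [ 0.6285 -0.146   0.1754] yaw 19.35 f [ 0.2253  0.4214 -2.7904] tq [-0.0396  0.0019 -0.0035] w 0.0116
tool dx dy dz cm: [ 0.  0. -0.]
t 8.15 pos [ 0.6287 -0.1464  0.1754] yaw 19.33 f [ 0.4816 -1.0419 -2.0399] tq [-0.0226 -0.0216  0.0175] w 0.012
tool dx dy dz cm: [ 0.  0. -0.]
s0 mm 300.0 lateral err of ring mm (jaw+) 0.17700609842623652 yaw err 0.26749335521429884
[[0.5, -0.02, -0.29, 0.0, 0.3], [0.5, 0.0, -0.3, 0.04, -0.0], [0.5, 0.0, -0.3, 0.0, -0.0], [0.5, 0.0, -0.3, 0.0, -0.0], [0.5, 0.0, -0.3, 0.0, -0.0], [0.5, 0.0, -0.3, 0.0, -0.0], [0.5, 0.0, -0.3, 0.0, -0.0], [0.5, 0.0, -0.3, 0.0, -0.0], [0.5, 0.0, -0.3, 0.0, -0.0], [0.5, 0.0, -0.3, 0.0, -0.0]]
end [ 0.6187 -0.1183  0.175 ] 19.032082398425768
```

View pics/l6.png

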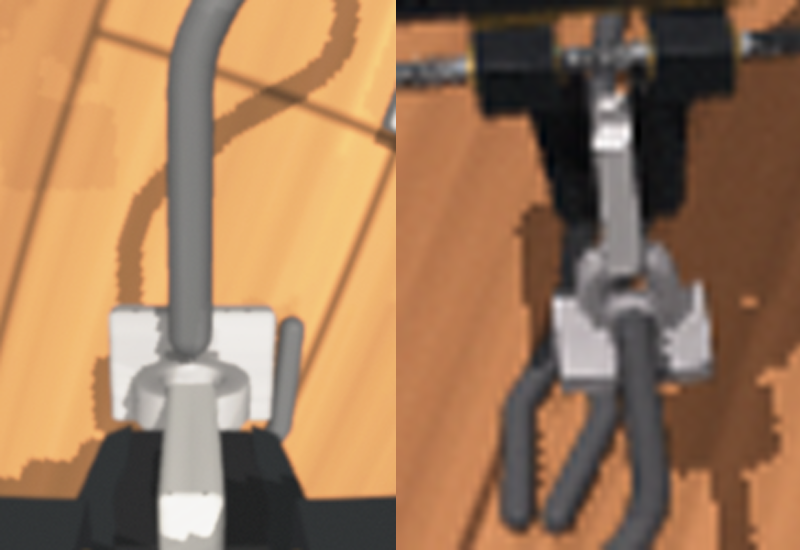

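Lateral alignment is good in both views: the tip sits in front of the bore centre. Inserting the first 18 mm.

>>> step_arm([
  [0.5,0,-0.3,0,0],
  [0.5,0,-0.3,0,0],
  [0.5,0,-0.3,0,0],
  [0.5,0,-0.3,0,0],
  [0.5,0,-0.3,0,0],
  [0.5,0,-0.3,0,0],
  [0.5,0,0,0,0],
])

```text
time: 8.85
ee_pos: [0.6226, -0.1291, 0.1754]
eef_rot: [-0.0, 0.986, 0.168, -0.0]
ft_force: [1.2, 0.5, -1.8]
width: 0.0116
```

```bash
python3 look.py 7 1.2 0; python3 plan.py 240 10 1.2 0 .175
```

```text
t 8.85 pos [ 0.6226 -0.1291  0.1754] yaw 19.35 f [ 1.1871  0.4756 -1.8278] tq [-0.0418  0.007   0.0113] w 0.0116
tool dx dy dz cm: [ 0.  0. -0.]
t 8.95 pos [ 0.6227 -0.1295  0.1754] yaw 19.33 f [-0.9963  0.1044 -2.446 ] tq [-0.0365  0.0396 -0.0294] w 0.0114
tool dx dy dz cm: [ 0.  0. -0.]
s0 mm 282.0000000000002 lateral err of ring mm (jaw+) 0.0839000421178001 yaw err 0.26812299082888913
[[0.5, -0.01, -0.41, 0.0, 0.3], [0.5, 0.0, -0.42, 0.04, -0.0], [0.5, 0.0, -0.42, -0.0, -0.0], [0.5, 0.0, -0.42, -0.0, -0.0], [0.5, 0.0, -0.42, -0.0, -0.0], [0.5, 0.0, -0.42, -0.0, -0.0], [0.5, 0.0, -0.42, -0.0, -0.0], [0.5, 0.0, -0.42, -0.0, -0.0], [0.5, 0.0, -0.42, -0.0, -0.0], [0.5, 0.0, -0.42, -0.0, -0.0]]
end [ 0.6089 -0.0899  0.175 ] 19.0327120340404
```

View pics/l7.png

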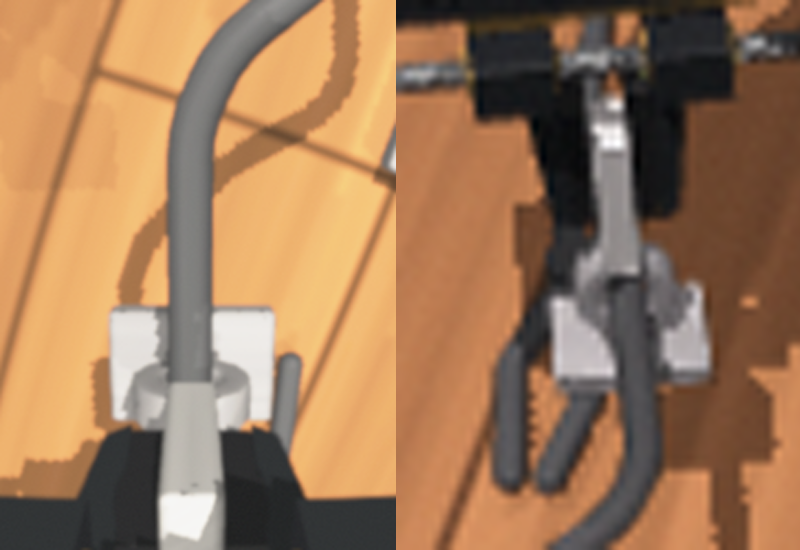

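Ring is threaded with no contact force. Continuing to the second bend.

>>> step_arm([
  [0.5,0,-0.4,0.02,0.2],
  [0.5,0,-0.5,0.02,0],
  [0.5,0,-0.5,0,0],
  [0.5,0,-0.5,0,0],
  [0.5,0,-0.5,0,0],
  [0.5,0,-0.5,0,0],
  [0.5,0,-0.5,0,0],
  [0.5,0,-0.5,0,0],
  [0.5,0,-0.5,0,0],
  [0.5,0,-0.5,0,0],
  [0.5,0,-0.5,0,0],
  [0.5,0,0,0,0],
])

```text
time: 10.15
ee_pos: [0.6048, -0.0778, 0.175]
eef_rot: [-0.0, 0.986, 0.166, -0.0]
ft_force: [-0.4, 0.3, -3.0]
width: 0.0114
```

```bash
python3 look.py 8 1.2 0; python3 plan.py 192 11 1.2 0 .175
```

```text
t 10.15 pos [ 0.6048 -0.0778  0.175 ] yaw 19.16 f [-0.4013  0.2957 -3.0199] tq [-0.0583  0.0556  0.0266] w 0.0114
tool dx dy dz cm: [ 0.  0. -0.]
t 10.25 pos [ 0.605  -0.0784  0.175 ] yaw 19.14 f [-0.7962 -0.5495 -3.5297] tq [-0.14    0.0735 -0.0396] w 0.0116
tool dx dy dz cm: [ 0.  0. -0.]
s0 mm 228.0000000000002 lateral err of ring mm (jaw+) 0.04537483102835897 yaw err 0.07415539842843799
[[0.5, -0.0, -0.32, -0.0, 0.1], [0.5, -0.0, -0.32, -0.0, -0.0], [0.5, -0.0, -0.33, -0.0, 0.3], [0.5, 0.0, -0.33, -0.0, 1.5], [0.5, 0.01, -0.32, -0.0, 2.6], [0.5, 0.01, -0.33, -0.0, 3.7], [0.5, 0.02, -0.33, -0.0, 4.2], [0.5, 0.01, -0.32, -0.0, 4.2], [0.5, 0.01, -0.33, -0.0, 4.1], [0.5, 0.01, -0.32, -0.0, 4.2], [0.5, 0.01, -0.33, -0.0, 4.2]]
end [ 0.5991 -0.0436  0.175 ] -9.961255558360095
```

View pics/l8.png

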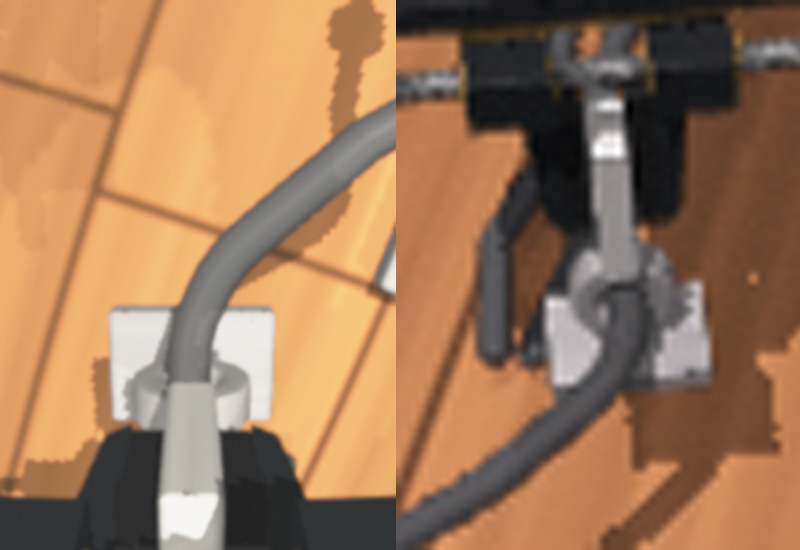

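>>> step_arm([
  [0.5,0,-0.32,0,0],
  [0.5,0,-0.32,0,0],
  [0.5,0,-0.33,0,0.3],
  [0.5,0,-0.33,0,1.5],
  [0.5,0.01,-0.32,0,2.6],
  [0.5,0.01,-0.33,0,3.7],
  [0.5,0.02,-0.33,0,4.2],
  [0.5,0,0,0,0],
])

```text
time: 11.05
ee_pos: [0.5986, -0.0561, 0.175]
eef_rot: [-0.0, 0.998, 0.059, -0.0]
ft_force: [0.2, -0.4, -3.3]
width: 0.0118
```

```bash
python3 look.py 9 1.2 0; python3 plan.py 180 9 1.2 0 .175
cat > ov.py <<'E'
import sys; from h import *; from cell import robot; import plan
n=sys.argv[1]; off=(float(sys.argv[2])/1e3,float(sys.argv[3])/1e3)
im=cv2.imread(f"pics/w{n}raw.png"); S,X,Y=plan.path(off); k=S<.285
for q in proj(robot.calibration("wrist"),np.c_[X[k]-.001,Y[k],np.full(k.sum(),.14)][::8],True): cv2.circle(im,tuple(int(round(v)) for v in q),1,(0,0,255),-1)
cv2.imwrite(f"pics/o{n}.png",cv2.resize(im[0:300,150:430],None,fx=2,fy=2))
E
python3 ov.py 9 1.2 0
```

```text
t 11.05 pos [ 0.5986 -0.0561  0.175 ] yaw 6.81 f [ 0.1619 -0.3825 -3.2655] tq [-0.1037  0.1006 -0.0042] w 0.0118
tool dx dy dz cm: [ 0.  0. -0.]
t 11.15 pos [ 0.5987 -0.0566  0.175 ] yaw 6.94 f [-0.0818  0.0027 -2.7369] tq [-0.0899  0.0921  0.008 ] w 0.0117
tool dx dy dz cm: [ 0.  0. -0.]
s0 mm 205.00000000000017 lateral err of ring mm (jaw+) -0.027794765669037862 yaw err 0.3098131207631978
[[0.5, 0.01, -0.28, -0.0, 3.9], [0.5, 0.01, -0.28, -0.0, 3.5], [0.5, 0.01, -0.27, -0.0, 3.5], [0.5, 0.01, -0.28, -0.0, 3.6], [0.5, 0.01, -0.27, -0.0, 3.5], [0.5, 0.01, -0.28, -0.0, 3.6], [0.5, 0.0, -0.28, -0.0, 3.5], [0.5, 0.01, -0.27, -0.0, 3.5], [0.5, 0.01, -0.28, -0.0, 3.3]]
end [ 0.6027 -0.0323  0.175 ] -24.95908303975668
```

View pics/l9.png

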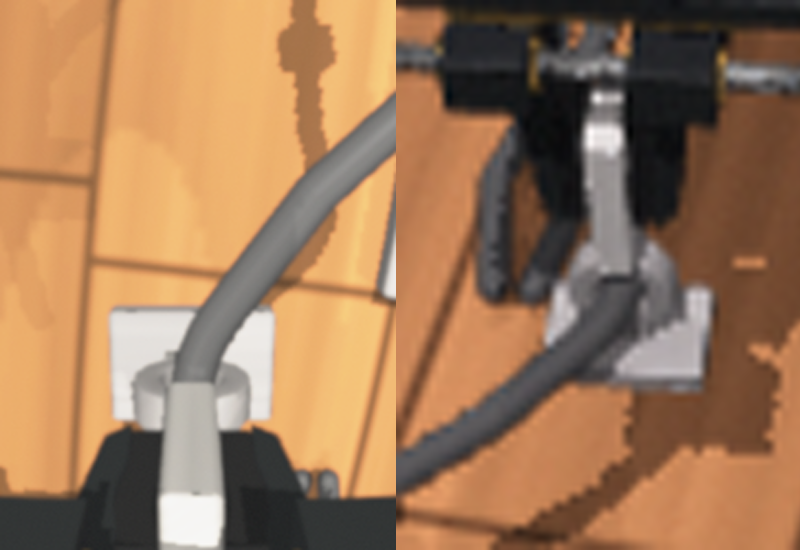

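View pics/o9.png

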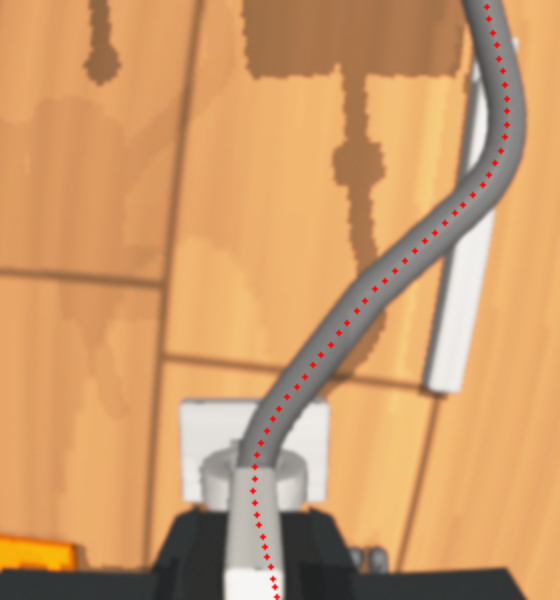

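Still centred and no contact force. Continuing round.

>>> step_arm([
  [0.5,0.01,-0.28,0,3.9],
  [0.5,0.01,-0.28,0,3.5],
  [0.5,0.01,-0.27,0,3.5],
  [0.5,0.01,-0.28,0,3.6],
  [0.5,0.01,-0.27,0,3.5],
  [0.5,0,0,0,0],
])

```text
time: 11.75
ee_pos: [0.5994, -0.0427, 0.1749]
eef_rot: [-0.0, 0.995, -0.097, 0.0]
ft_force: [-0.3, -0.3, -2.4]
width: 0.0117
```

```bash
python3 look.py 10 1.2 0; python3 plan.py 160 9 1.2 0 .175;python3 ov.py 10 1.2 0
```

```text
t 11.75 pos [ 0.5994 -0.0427  0.1749] yaw -11.11 f [-0.2533 -0.288  -2.4392] tq [-0.059   0.0707  0.0226] w 0.0117
tool dx dy dz cm: [ 0. -0. -0.]
t 11.85 pos [ 0.5993 -0.043   0.1749] yaw -11.03 f [-0.0674  0.0804 -2.96  ] tq [-0.0977  0.0446  0.0407] w 0.0117
tool dx dy dz cm: [ 0. -0. -0.]
s0 mm 191.50000000000017 lateral err of ring mm (jaw+) 0.13941883831706792 yaw err -0.44955624446025055
[[0.5, -0.0, -0.33, -0.0, 4.0], [0.5, 0.01, -0.35, -0.01, 4.5], [0.5, 0.01, -0.35, 0.0, 4.4], [0.5, 0.01, -0.35, 0.0, 3.3], [0.5, 0.01, -0.35, 0.0, 2.1], [0.5, -0.0, -0.35, 0.0, 0.7], [0.5, -0.0, -0.35, 0.0, -0.0], [0.5, -0.0, -0.35, 0.0, -0.0], [0.5, -0.0, -0.35, 0.0, -0.0]]
end [ 0.6124 -0.0148  0.175 ] -30.034047302454468
```

View pics/l10.png

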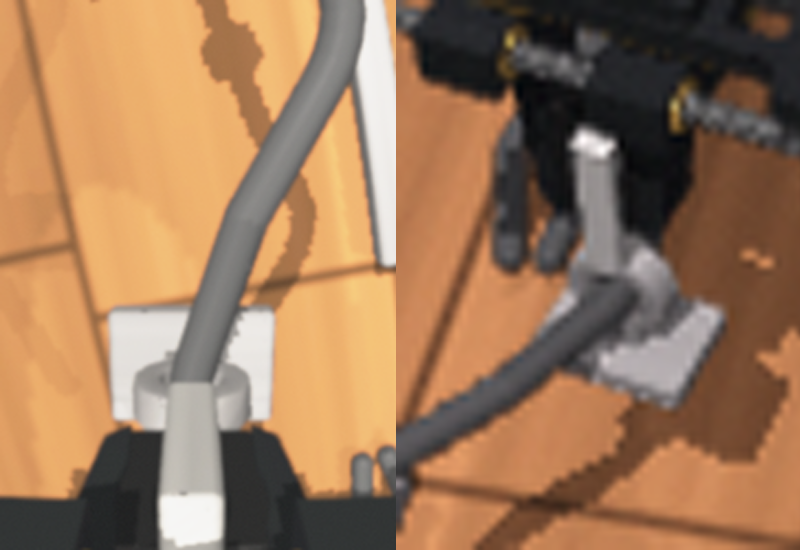

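View pics/o10.png

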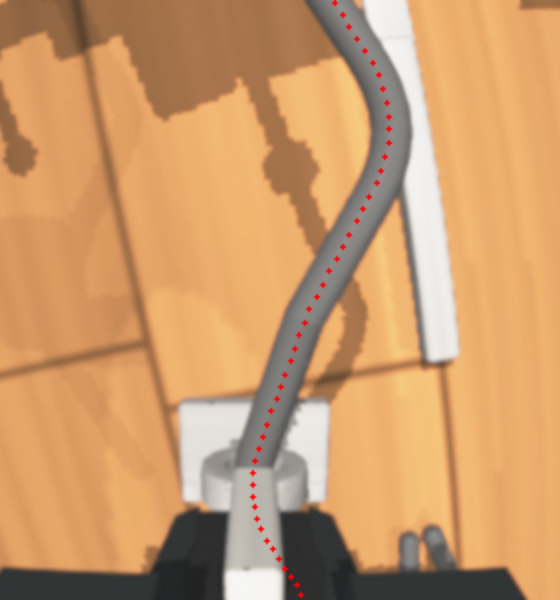

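>>> step_arm([
  [0.5,0,-0.33,0,4.0],
  [0.5,0.01,-0.35,0,4.5],
  [0.5,0.01,-0.35,0,4.4],
  [0.5,0.01,-0.35,0,3.3],
  [0.5,0.01,-0.35,0,2.1],
  [0.5,0,-0.35,0,0.7],
  [0.5,0,0,0,0],
])

```text
time: 12.55
ee_pos: [0.6073, -0.0236, 0.1749]
eef_rot: [-0.0, 0.966, -0.259, 0.0]
ft_force: [0.4, 0.4, -3.7]
width: 0.0117
```

```bash
python3 look.py 11 1.2 0; python3 plan.py 120 12 1.2 0 .175;python3 ov.py 11 1.2 0
```

```text
t 12.55 pos [ 0.6073 -0.0236  0.1749] yaw -30.07 f [ 0.3623  0.429  -3.7002] tq [-0.0295  0.1078  0.0142] w 0.0117
tool dx dy dz cm: [ 0. -0. -0.]
t 12.65 pos [ 0.6072 -0.0238  0.1749] yaw -30.09 f [ 0.6198  0.6411 -3.7249] tq [-0.0871  0.1461 -0.0457] w 0.0118
tool dx dy dz cm: [ 0. -0. -0.]
s0 mm 170.50000000000014 lateral err of ring mm (jaw+) -0.0013505310186839503 yaw err -0.05704289092496495
[[0.5, -0.0, -0.41, -0.0, -0.1], [0.5, 0.0, -0.43, -0.01, 0.0], [0.5, 0.0, -0.42, 0.0, 0.0], [0.5, 0.0, -0.42, 0.0, 0.0], [0.5, 0.0, -0.42, 0.0, 0.0], [0.5, 0.0, -0.42, 0.0, 0.0], [0.5, 0.0, -0.42, 0.0, 0.7], [0.5, 0.01, -0.42, 0.0, 2.6], [0.5, 0.02, -0.42, 0.0, 2.7], [0.5, 0.0, -0.42, 0.0, 1.7], [0.5, 0.0, -0.42, 0.0, 0.0], [0.5, 0.0, -0.42, 0.0, 0.0]]
end [0.6342 0.0186 0.175 ] -37.68878003680916
```

View pics/l11.png

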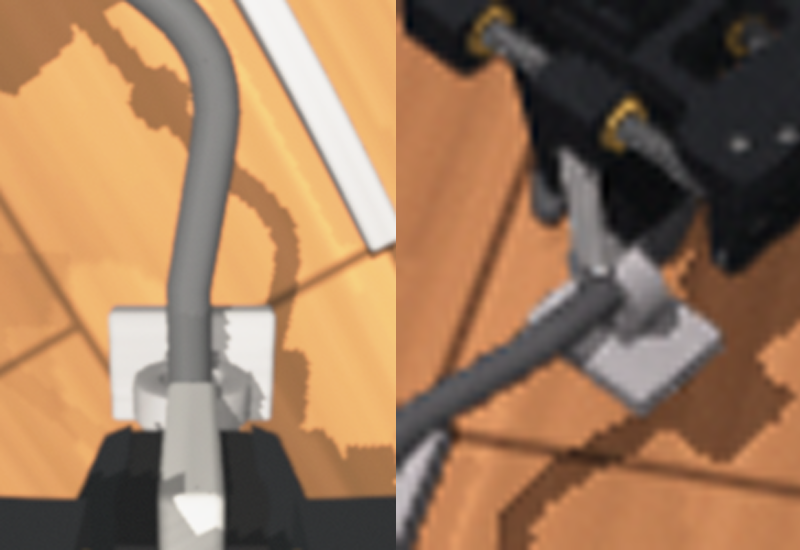

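View pics/o11.png

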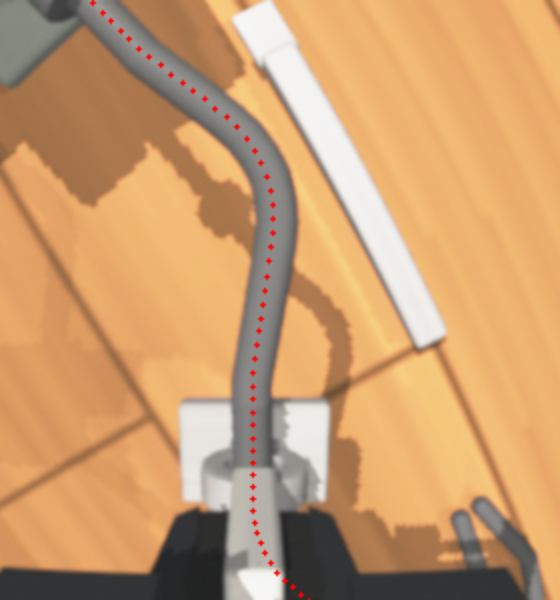

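Centred. Next is through the mid-leg kink to about s=120.

>>> step_arm([
  [0.5,0,-0.41,0,0],
  [0.5,0,-0.43,-0.01,0],
  [0.5,0,-0.42,0,0],
  [0.5,0,-0.42,0,0],
  [0.5,0,-0.42,0,0],
  [0.5,0,-0.42,0,0],
  [0.5,0,-0.42,0,0.7],
  [0.5,0.01,-0.42,0,2.6],
  [0.5,0.02,-0.42,0,2.7],
  [0.5,0,-0.42,0,1.7],
  [0.5,0,0,0,0],
])

```text
time: 13.75
ee_pos: [0.6294, 0.0125, 0.175]
eef_rot: [-0.0, 0.946, -0.325, 0.0]
ft_force: [0.1, -0.0, -2.8]
width: 0.0118
```

```bash
python3 look.py 12 1.2 0; python3 plan.py 88 12 1.2 0 .175;python3 ov.py 12 1.2 0
```

```text
t 13.75 pos [0.6294 0.0125 0.175 ] yaw -37.88 f [ 0.0706 -0.0002 -2.7505] tq [-0.0267  0.0991  0.0661] w 0.0118
tool dx dy dz cm: [ 0. -0. -0.]
t 13.85 pos [0.6292 0.0121 0.175 ] yaw -37.83 f [ 0.4737  0.4945 -3.4383] tq [-0.039   0.1352  0.0162] w 0.0117
tool dx dy dz cm: [ 0. -0. -0.]
s0 mm 128.5000000000001 lateral err of ring mm (jaw+) 0.033319079145857855 yaw err -0.1267504283472718
[[0.5, -0.0, -0.32, -0.0, -0.1], [0.5, -0.0, -0.33, -0.0, -0.0], [0.5, -0.0, -0.34, -0.0, -0.0], [0.5, -0.0, -0.34, -0.0, -0.0], [0.5, -0.0, -0.34, -0.0, -0.0], [0.5, -0.0, -0.33, -0.0, -0.0], [0.5, -0.0, -0.34, -0.0, -0.0], [0.5, -0.01, -0.34, -0.0, -0.1], [0.5, -0.0, -0.33, -0.0, -1.0], [0.5, -0.01, -0.34, -0.0, -2.4], [0.5, -0.01, -0.34, -0.0, -3.9], [0.5, -0.02, -0.33, -0.0, -4.9]]
end [0.6528 0.0445 0.175 ] -25.426356314824545
```

View pics/l12.png

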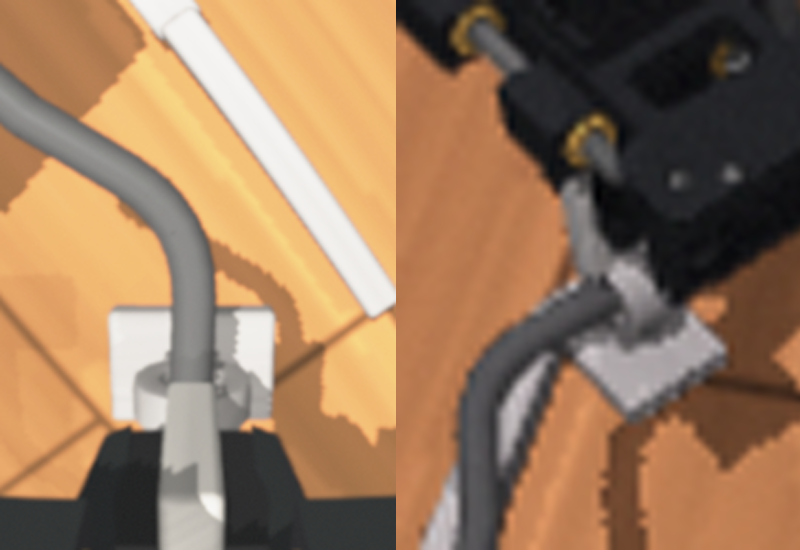

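View pics/o12.png

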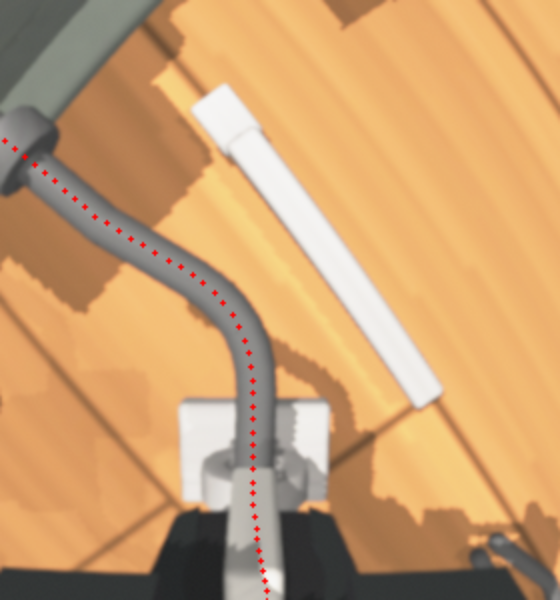

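```bash
python3 plan.py 86 12 1.7 0.1 .175
```

```text
t 13.85 pos [0.6292 0.0121 0.175 ] yaw -37.83 f [ 0.4737  0.4945 -3.4383] tq [-0.039   0.1352  0.0162] w 0.0117
tool dx dy dz cm: [ 0. -0. -0.]
s0 mm 128.5000000000001 lateral err of ring mm (jaw+) -0.3011426307791677 yaw err -0.1267504283472718
[[0.5, 0.03, -0.37, -0.0, -0.1], [0.5, -0.0, -0.35, -0.0, -0.0], [0.5, -0.0, -0.36, -0.0, -0.0], [0.5, -0.0, -0.35, -0.0, -0.0], [0.5, -0.0, -0.36, -0.0, -0.0], [0.5, -0.0, -0.35, -0.0, -0.0], [0.5, -0.0, -0.36, -0.0, -0.0], [0.5, -0.0, -0.35, -0.0, -0.3], [0.5, -0.01, -0.35, -0.0, -1.7], [0.5, -0.01, -0.36, -0.0, -3.2], [0.5, -0.02, -0.35, -0.0, -4.8], [0.5, -0.01, -0.35, -0.0, -5.3]]
end [0.6542 0.0464 0.175 ] -22.426356314824538
```

>>> step_arm([
  [0.5,0.03,-0.37,0,-0.1],
  [0.5,0,-0.35,0,0],
  [0.5,0,-0.36,0,0],
  [0.5,0,-0.35,0,0],
  [0.5,0,-0.36,0,0],
  [0.5,0,-0.35,0,0],
  [0.5,0,-0.36,0,0],
  [0.5,0,-0.35,0,-0.3],
  [0.5,-0.01,-0.35,0,-1.7],
  [0.5,0,0,0,0],
])

```text
time: 14.85
ee_pos: [0.6491, 0.0376, 0.175]
eef_rot: [-0.0, 0.952, -0.306, 0.0]
ft_force: [0.6, -1.2, -3.2]
width: 0.0119
```

```bash
python3 look.py 13 1.7 0; python3 plan.py 74 8 1.7 0.1 .175;python3 ov.py 13 1.7 0.1
```

```text
t 14.85 pos [0.6491 0.0376 0.175 ] yaw -35.67 f [ 0.5886 -1.158  -3.1804] tq [-0.1006  0.086  -0.0118] w 0.0119
tool dx dy dz cm: [ 0. -0. -0.]
t 14.95 pos [0.6489 0.0372 0.175 ] yaw -35.76 f [-0.0188  0.5909 -3.0265] tq [-0.1001  0.1834  0.013 ] w 0.0116
tool dx dy dz cm: [ 0. -0. -0.]
s0 mm 96.5000000000001 lateral err of ring mm (jaw+) 0.041003298616470604 yaw err -0.11556536532560813
[[0.5, -0.01, -0.3, -0.0, -2.6], [0.5, -0.01, -0.28, -0.0, -3.5], [0.5, -0.01, -0.28, -0.0, -4.2], [0.5, -0.01, -0.28, -0.0, -4.2], [0.5, -0.01, -0.28, -0.0, -4.2], [0.5, -0.01, -0.28, -0.0, -4.2], [0.5, -0.01, -0.28, -0.0, -4.2], [0.5, -0.01, -0.28, -0.0, -4.2]]
end [0.6569 0.058  0.175 ] -4.464947084454308
```

View pics/l13.png

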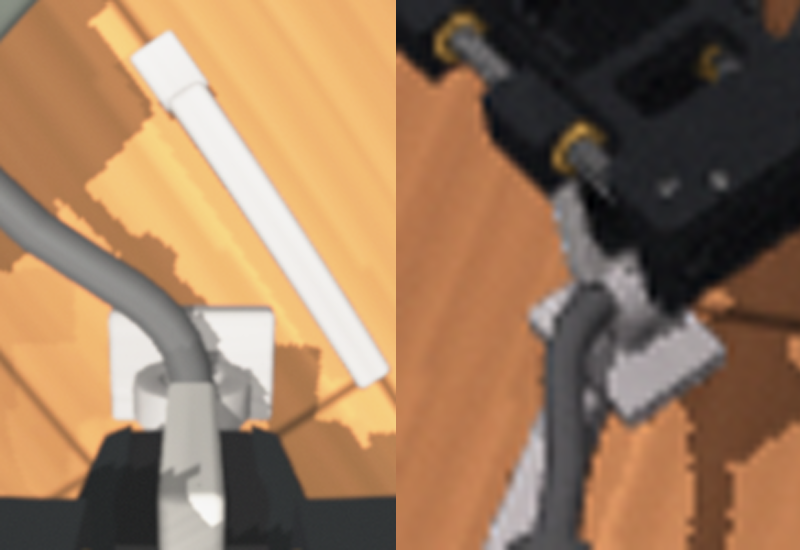

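View pics/o13.png

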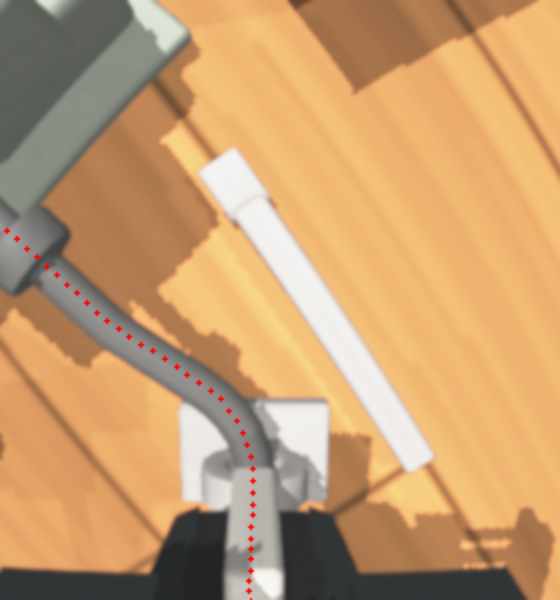

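>>> step_arm([
  [0.5,-0.01,-0.3,0,-2.6],
  [0.5,-0.01,-0.28,0,-3.5],
  [0.5,-0.01,-0.28,0,-4.2],
  [0.5,-0.01,-0.28,0,-4.2],
  [0.5,-0.01,-0.28,0,-4.2],
  [0.5,0,0,0,0],
])

```text
time: 15.55
ee_pos: [0.6554, 0.0498, 0.1751]
eef_rot: [-0.0, 0.989, -0.148, -0.0]
ft_force: [-0.2, -0.7, -3.4]
width: 0.012
```

```bash
python3 look.py 14 1.7 0; python3 plan.py 60 8 1.7 0.1 .175;python3 ov.py 14 1.7 0.1
```

```text
t 15.55 pos [0.6554 0.0498 0.1751] yaw -17.03 f [-0.1679 -0.651  -3.3776] tq [-0.0513  0.0504 -0.0043] w 0.012
tool dx dy dz cm: [ 0. -0. -0.]
t 15.65 pos [0.6553 0.0496 0.1751] yaw -17.19 f [-1.3379 -0.176  -3.1104] tq [-0.0617  0.0934 -0.0085] w 0.0118
tool dx dy dz cm: [ 0. -0. -0.]
s0 mm 82.50000000000009 lateral err of ring mm (jaw+) 0.048016711072073455 yaw err -0.003200311541327494
[[0.5, -0.02, -0.29, 0.0, -4.2], [0.5, -0.01, -0.28, 0.01, -4.2], [0.5, -0.01, -0.28, -0.0, -4.2], [0.5, -0.01, -0.28, -0.0, -4.2], [0.5, -0.01, -0.28, -0.0, -4.2], [0.5, -0.01, -0.27, -0.0, -4.2], [0.5, -0.01, -0.28, -0.0, -4.1], [0.5, -0.0, -0.28, -0.0, -3.4]]
end [0.6555 0.0718 0.175 ] 15.509799326627363
```

View pics/l14.png

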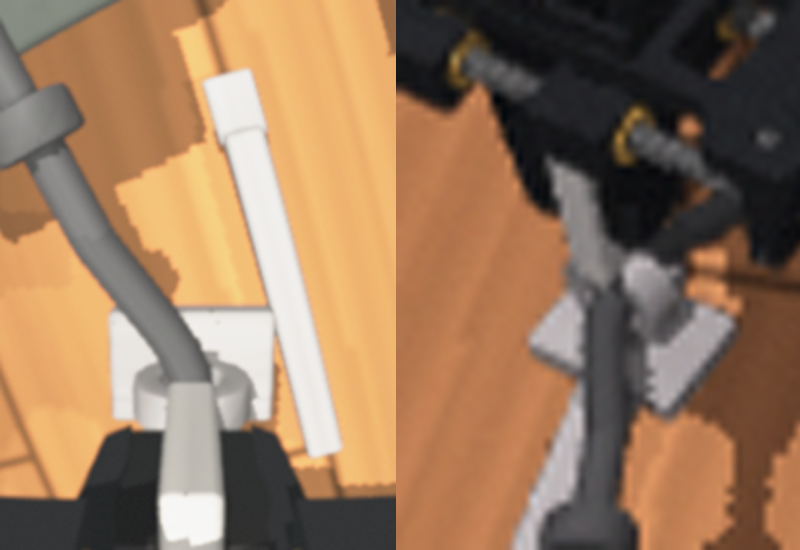

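View pics/o14.png

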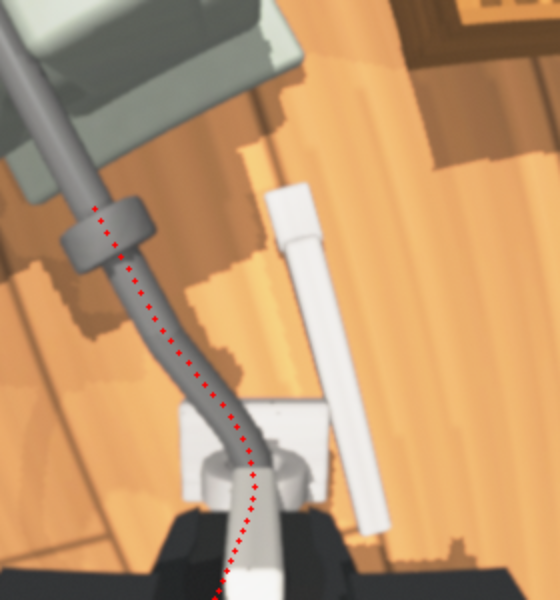

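>>> step_arm([
  [0.5,-0.02,-0.29,0,-4.2],
  [0.5,-0.01,-0.28,0.01,-4.2],
  [0.5,-0.01,-0.28,0,-4.2],
  [0.5,-0.01,-0.28,0,-4.2],
  [0.5,-0.01,-0.28,0,-4.2],
  [0.5,-0.01,-0.27,0,-4.2],
  [0.5,0,0,0,0],
])

```text
time: 16.35
ee_pos: [0.6565, 0.0665, 0.1749]
eef_rot: [-0.0, 0.998, 0.071, -0.0]
ft_force: [0.1, -0.1, -2.2]
width: 0.0118
```

```bash
python3 look.py 15 1.5 0; python3 plan.py 40 9 1.5 0.1 .175;python3 ov.py 15 1.5 0.1
```

```text
t 16.35 pos [0.6565 0.0665 0.1749] yaw 8.09 f [ 0.1278 -0.0861 -2.2059] tq [-0.0712  0.0552  0.0113] w 0.0118
tool dx dy dz cm: [ 0.  0. -0.]
t 16.45 pos [0.6566 0.0662 0.175 ] yaw 7.96 f [ 0.3737  0.9217 -3.2205] tq [-0.1186  0.0184  0.0655] w 0.0119
tool dx dy dz cm: [ 0.  0. -0.]
s0 mm 65.50000000000007 lateral err of ring mm (jaw+) 0.17882062754838005 yaw err -0.2118654082434137
[[0.5, -0.03, -0.31, -0.0, -4.4], [0.5, -0.01, -0.28, -0.0, -3.3], [0.5, -0.0, -0.28, -0.0, -2.4], [0.5, -0.0, -0.28, -0.0, -1.3], [0.5, -0.0, -0.29, -0.0, -0.4], [0.5, -0.0, -0.28, -0.0, 0.0], [0.5, -0.0, -0.28, -0.0, 0.0], [0.5, -0.0, -0.29, -0.0, 0.0], [0.5, -0.0, -0.28, -0.0, 0.0]]
end [0.6488 0.0907 0.175 ] 19.762173787674598
```

View pics/l15.png

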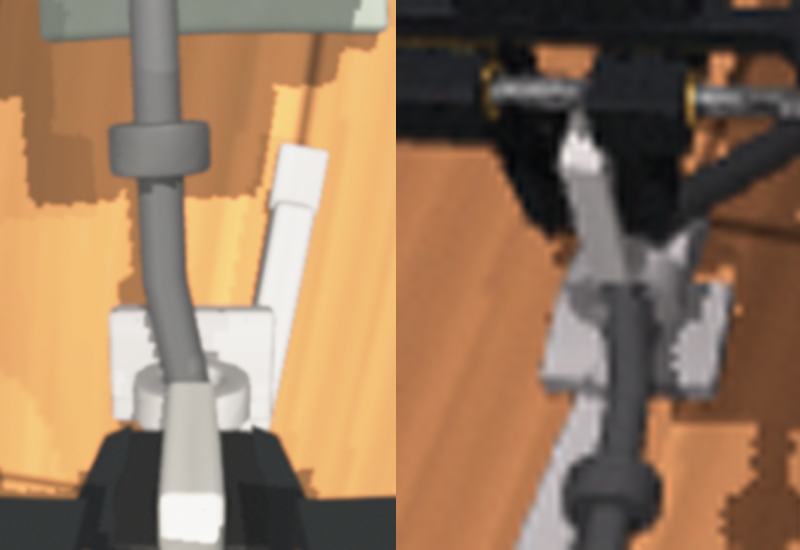

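View pics/o15.png

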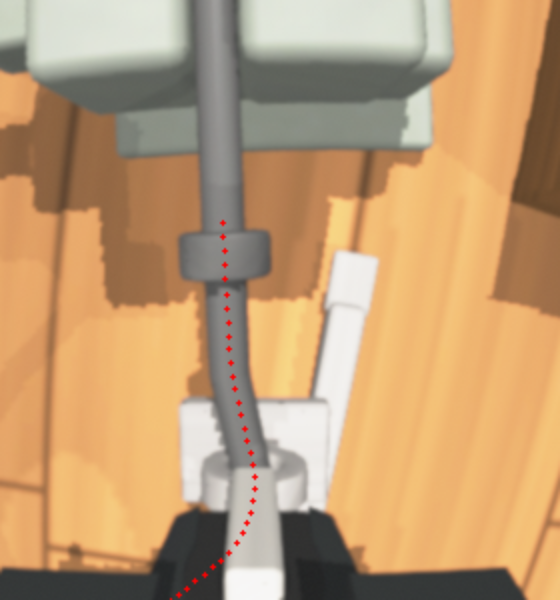

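>>> step_arm([
  [0.5,-0.04,-0.31,0,-4.4],
  [0.5,-0.02,-0.28,0,-3.3],
  [0.5,0,-0.28,0,-2.4],
  [0.5,0,-0.28,0,-1.3],
  [0.5,0,-0.29,0,-0.4],
  [0.5,0,-0.28,0,0],
  [0.5,0,-0.28,0,0],
  [0.5,0,-0.28,0,0],
  [0.5,0,0,0,0],
])

```text
time: 17.35
ee_pos: [0.6494, 0.0885, 0.175]
eef_rot: [-0.0, 0.985, 0.173, -0.0]
ft_force: [-0.1, 0.2, -3.0]
width: 0.0119
```

```bash
python3 look.py 16 1.0 0; python3 plan.py 18 10 1.0 0.1 .175;python3 ov.py 16 1.0 0.1
```

```text
t 17.35 pos [0.6494 0.0885 0.175 ] yaw 19.93 f [-0.142   0.1892 -2.9846] tq [-0.0624 -0.0023  0.0028] w 0.0119
tool dx dy dz cm: [ 0.  0. -0.]
t 17.45 pos [0.6495 0.0881 0.175 ] yaw 19.92 f [-0.1018  0.2205 -2.7227] tq [-0.1125  0.0361  0.0258] w 0.0117
tool dx dy dz cm: [ 0.  0. -0.]
s0 mm 43.00000000000005 lateral err of ring mm (jaw+) 0.30396752877156835 yaw err 0.18569908489053688
[[0.5, -0.03, -0.23, -0.0, 0.2], [0.5, 0.0, -0.25, -0.0, -0.0], [0.5, 0.0, -0.25, -0.0, -0.0], [0.5, 0.0, -0.25, -0.0, 0.4], [0.5, 0.01, -0.25, -0.0, 1.9], [0.5, 0.0, -0.25, -0.0, 2.0], [0.5, 0.01, -0.25, -0.0, 1.9], [0.5, 0.0, -0.25, -0.0, 2.0], [0.5, 0.0, -0.25, -0.0, 1.1], [0.5, 0.0, -0.25, -0.0, 0.0]]
end [0.6423 0.1118 0.175 ] 10.421388667428044
```

View pics/l16.png

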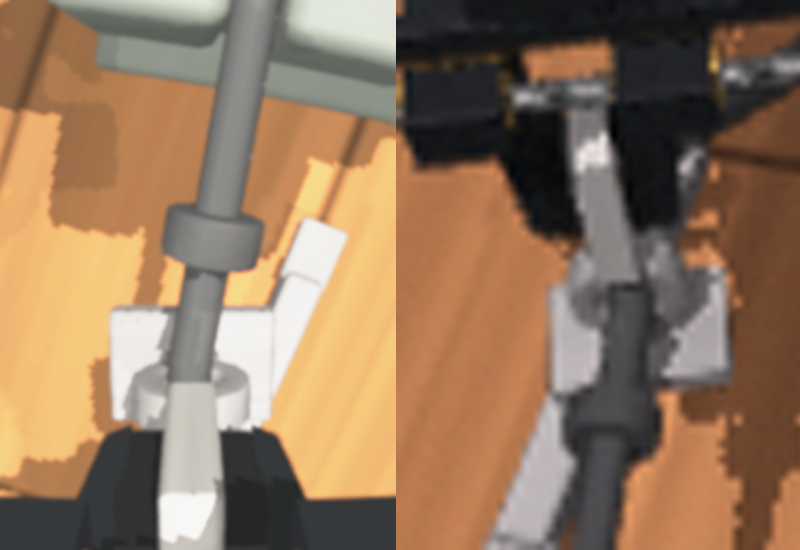

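View pics/o16.png

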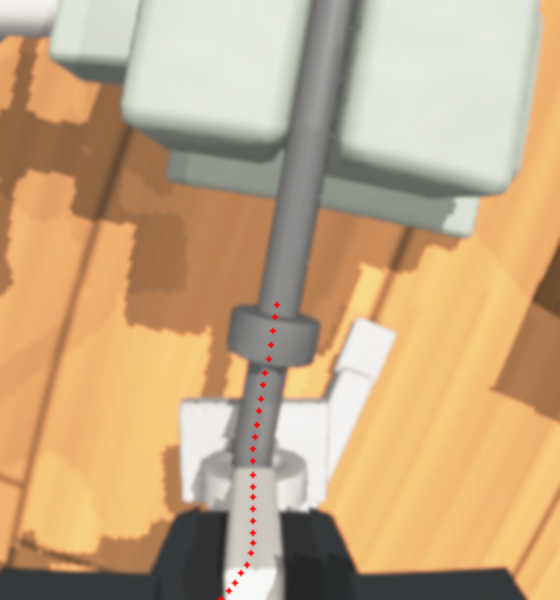

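>>> step_arm([
  [0.5,-0.04,-0.23,0,0.2],
  [0.5,0,-0.25,0,0],
  [0.5,0,-0.25,0,0],
  [0.5,0,-0.25,0,0.4],
  [0.5,0.01,-0.25,0,1.9],
  [0.5,0,-0.25,0,2.0],
  [0.5,0.01,-0.25,0,1.9],
  [0.5,0,-0.25,0,2.0],
  [0.5,0,-0.25,0,1.1],
  [0.5,0,0,0,0],
])

```text
time: 18.45
ee_pos: [0.6426, 0.1097, 0.175]
eef_rot: [-0.0, 0.996, 0.091, -0.0]
ft_force: [0.6, 0.4, -2.9]
width: 0.0115
```

```bash
python3 look.py 17 1.0 0; python3 plan.py 6 8 1.0 0.1 .175;python3 ov.py 17 1.0 0.1
```

```text
t 18.45 pos [0.6426 0.1097 0.175 ] yaw 10.44 f [ 0.5688  0.3978 -2.8539] tq [-0.053  -0.0341  0.0138] w 0.0115
tool dx dy dz cm: [ 0.  0. -0.]
t 18.55 pos [0.6427 0.1094 0.175 ] yaw 10.47 f [-0.0729  0.0877 -2.7662] tq [-0.0977  0.0236  0.035 ] w 0.0119
tool dx dy dz cm: [ 0.  0. -0.]
s0 mm 20.500000000000032 lateral err of ring mm (jaw+) -0.09206844880401902 yaw err 0.08430341398449315
[[0.5, 0.01, -0.18, -0.0, 0.1], [0.5, -0.0, -0.18, -0.0, -0.0], [0.5, -0.0, -0.18, -0.0, -0.0], [0.5, -0.0, -0.18, -0.0, -0.0], [0.5, -0.0, -0.18, -0.0, -0.0], [0.5, -0.0, -0.18, -0.0, -0.0], [0.5, -0.0, -0.19, -0.0, -0.0], [0.5, -0.0, -0.18, -0.0, -0.0]]
end [0.6402 0.1236 0.175 ] 10.368171659837985
```

View pics/l17.png

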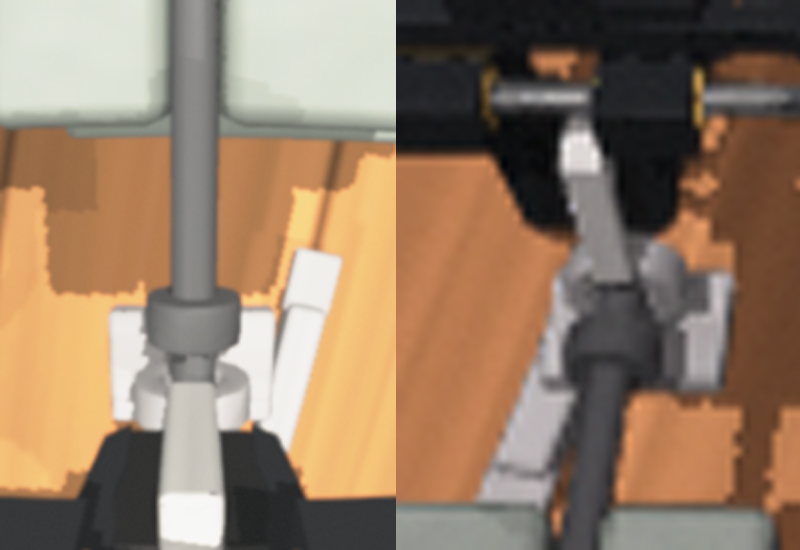

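View pics/o17.png

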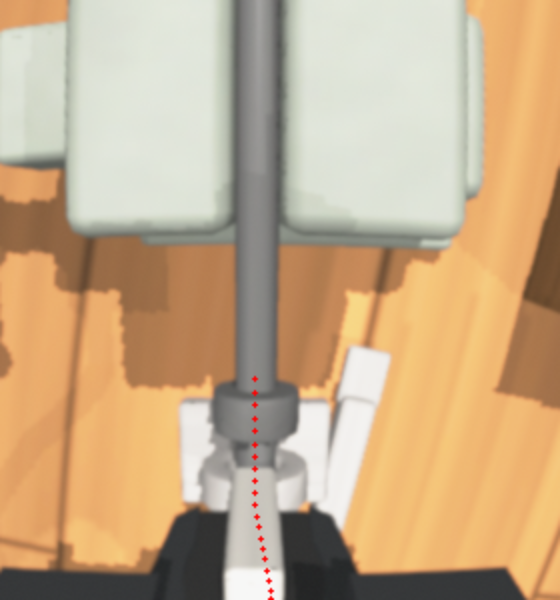

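>>> step_arm([
  [0.5,0.03,-0.2,0,0],
  [0.5,0,-0.2,0,0],
  [0.5,0,-0.2,0,0],
  [0.5,0,-0.2,0,0],
  [0.5,0,-0.1,0,0],
  [0.5,0,0,0,0],
])

```text
time: 19.15
ee_pos: [0.6413, 0.1184, 0.1749]
eef_rot: [-0.0, 0.996, 0.091, -0.0]
ft_force: [0.2, -0.3, -3.0]
width: 0.0119
```

>>> step_arm([
  [0.5,0,-0.1,0,0],
  [0.5,0,0,0,0],
])

```text
time: 19.35
ee_pos: [0.6412, 0.1192, 0.175]
eef_rot: [-0.0, 0.996, 0.091, 0.0]
ft_force: [0.2, 0.3, -3.0]
width: 0.0117
```

>>> step_arm([
  [0.5,0,-0.06,0,0],
  [0.5,0,-0.04,0,0],
  [0.5,0,0,0,0],
])

```text
time: 19.65
ee_pos: [0.6411, 0.1199, 0.175]
eef_rot: [0.0, 0.996, 0.091, 0.0]
ft_force: [-0.6, -2.3, -3.0]
width: 0.0115
```

>>> step_arm([
  [0.5,0,-0.03,0,0],
  [0.5,0,0,0,0],
])

```text
time: 19.85
ee_pos: [0.6411, 0.12, 0.175]
eef_rot: [0.0, 0.996, 0.091, 0.0]
ft_force: [0.1, -3.7, -3.1]
width: 0.0118
```

>>> step_arm([
  [0.5,0,-0.03,0,0],
  [0.5,0,0,0,0],
])

```text
time: 20.05
ee_pos: [0.641, 0.1201, 0.175]
eef_rot: [0.001, 0.996, 0.091, 0.0]
ft_force: [0.8, -4.9, -2.5]
width: 0.0119
```

```bash
python3 look.py 18 1.0 0; python3 plan.py 6 8 1.0 0.1 .175
```

```text
t 20.05 pos [0.641  0.1201 0.175 ] yaw 10.4 f [ 0.8132 -4.8746 -2.5159] tq [-1.1283 -0.0364 -0.0033] w 0.0119
tool dx dy dz cm: [ 0.  0. -0.]
t 20.15 pos [0.641  0.1201 0.175 ] yaw 10.4 f [ 0.1915 -5.6201 -2.856 ] tq [-1.1294 -0.0259  0.0154] w 0.0119
tool dx dy dz cm: [ 0.  0. -0.]
s0 mm 9.500000000000021 lateral err of ring mm (jaw+) 0.19086557656830044 yaw err 0.018485936124921665
[[0.5, -0.02, -0.05, -0.0, 0.0], [0.5, 0.0, -0.05, -0.0, 0.0], [0.5, 0.0, -0.04, -0.0, 0.0], [0.5, 0.0, -0.04, -0.0, 0.0], [0.5, 0.0, -0.05, -0.0, 0.0], [0.5, 0.0, -0.04, -0.0, 0.0], [0.5, 0.0, -0.05, -0.0, 0.0], [0.5, 0.0, -0.04, -0.0, 0.0]]
end [0.6402 0.1236 0.175 ] 10.402354181978428
```

View pics/l18.png

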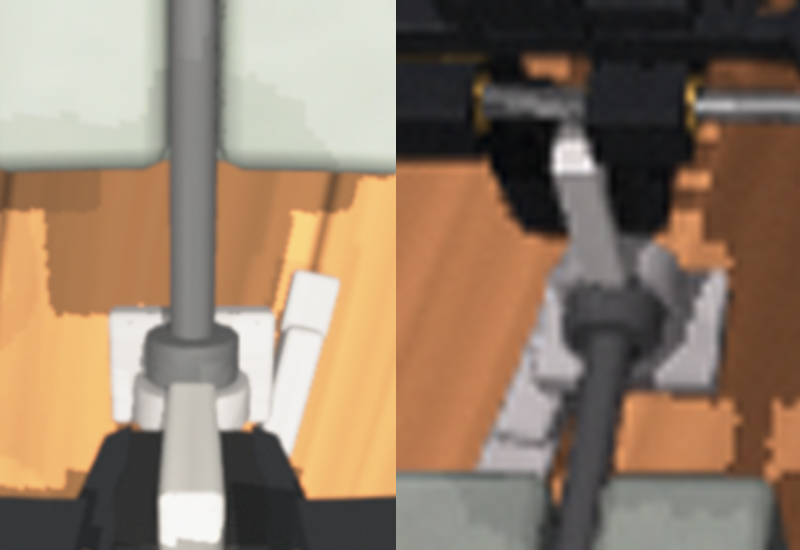

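The ring is flush on the shoulder and feels about 5 N. Next I lower it until the bar carries its weight, then let go.

>>> step_arm([
  [0.5,0,0.03,0.1,0],
  [0.5,0,0,0.08,0],
  [0.5,0,0,0,0],
  [0.5,0,0,0,0],
])

```text
time: 20.55
ee_pos: [0.6413, 0.1201, 0.1735]
eef_rot: [0.0, 0.996, 0.091, 0.001]
ft_force: [1.1, -4.7, -0.6]
width: 0.0115
```

>>> step_arm([
  [0.5,0,0,0.04,0],
  [0.5,0,0,0,0],
])

```text
time: 20.75
ee_pos: [0.6413, 0.1201, 0.1731]
eef_rot: [0.0, 0.996, 0.091, 0.001]
ft_force: [0.6, -5.2, -0.3]
width: 0.0117
```

>>> step_arm([
  [0.5,0,0.02,0.05,0],
  [0.5,0,0,0,0],
])

```text
time: 20.95
ee_pos: [0.6413, 0.12, 0.1729]
eef_rot: [0.0, 0.996, 0.091, 0.001]
ft_force: [0.4, -5.4, 2.6]
width: 0.0121
```

>>> step_arm([
  [1.6,0,0,0,0],
  [2.2,0,0,0,0],
  [3,0,0,0,0],
  [3,0,0,0,0],
])

```text
time: 21.35
ee_pos: [0.6409, 0.1206, 0.1721]
eef_rot: [-0.0, 0.996, 0.091, -0.0]
ft_force: [-0.8, -0.2, 0.0]
width: 0.0297
```

```bash
python3 look.py 19 1.0 0
```

```text
t 21.35 pos [0.6409 0.1206 0.1721] yaw 10.45 f [-0.8368 -0.185   0.0441] tq [-0.0552  0.0682 -0.0046] w 0.0297
tool dx dy dz cm: [ 0.  0. -0.]
```

View pics/l19.png

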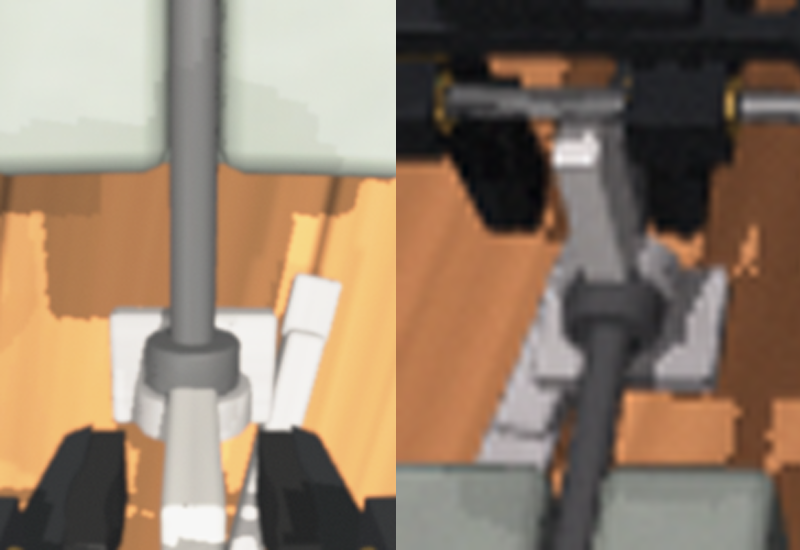

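Released, and the gauge hangs flush against the shoulder. I'll withdraw straight up, with the grip clear between the fingers, and check.

>>> step_arm([
  [3.6,0,0,0,0],
  [4,0,0,0,0],
  [4,0,0,-0.5,0],
  [4,0,0,-1,0],
  [4,0,0,-2,0],
  [4,0,0,-2,0],
  [4,0,0,-3,0],
  [4,0,0,-3,0],
  [4,0,0,0,0],
  [4,0,0,0,0],
])

```text
time: 22.45
ee_pos: [0.641, 0.1203, 0.2881]
eef_rot: [0.0, 0.996, 0.091, 0.001]
ft_force: [-0.6, -0.1, -0.9]
width: 0.0398
```

```bash
python3 - <<'E'
from h import *; from cell import robot
s=robot.sense(); rel(s,s["ee_pos"])
w=robot.snapshot("wrist")[:,:,::-1]; b=robot.snapshot("side")[:,:,::-1]
cv2.imwrite("pics/wA.png",cv2.resize(w[100:400,140:420],None,fx=2,fy=2)); cv2.imwrite("pics/sA.png",cv2.resize(b[200:310,140:280],None,fx=5,fy=5,interpolation=cv2.INTER_CUBIC)); cv2.imwrite("pics/sAf.png",b)
E
```

```text
t 22.45 pos [0.641  0.1203 0.2881] yaw 10.43 f [-0.5519 -0.1196 -0.8708] tq [-0.0904  0.0517  0.0169] w 0.0398
tool dx dy dz cm: [ 0.  0. -0.]
```

View pics/wA.png

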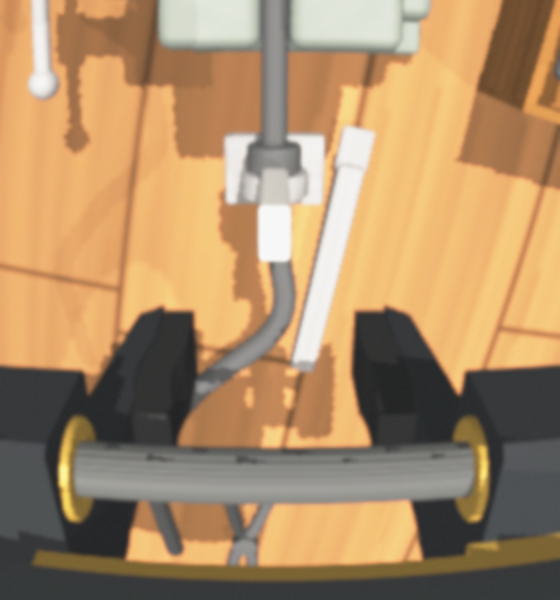

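View pics/sA.png

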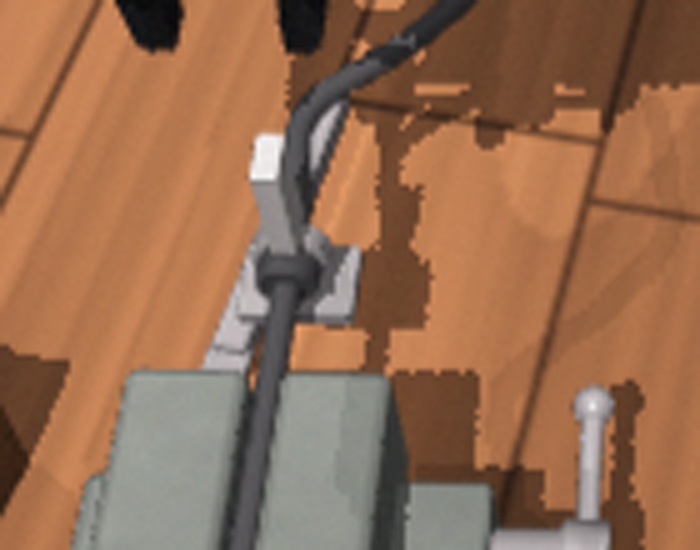

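```bash
python3 - <<'E'
from h import *; from cell import robot
w=robot.snapshot("wrist")[:,:,::-1]; cv2.imwrite("pics/wB.png",cv2.resize(w[150:240,240:320],None,fx=7,fy=7,interpolation=cv2.INTER_CUBIC))
cv2.imwrite("pics/sB.png",robot.snapshot("side")[:,:,::-1])
E
```

```text
(no output)
```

View pics/wB.png

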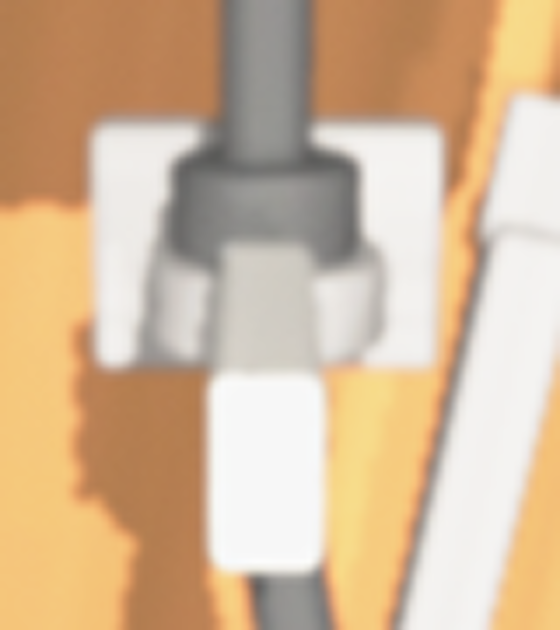

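View pics/sB.png

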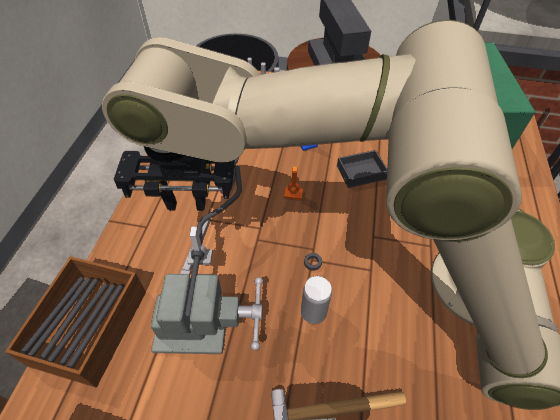

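The ring is flush on the shoulder and upright, the gripper is clear, and the visible bystanders are where they were. Handing in.

```bash
python3 -c "
from cell import robot
print(robot.sign_off())"
```

```text
the job is handed in; nothing more can be done
None
```

The silver ring gauge now hangs upright on the bar, flush against the shoulder, and the gripper has let go. I handed the job in at about 22.5 s on the robot's clock, against the 70 s limit.

- **Following the bar:** I picked the gauge up by its grip and threaded it over the free end. It went round both bends and both kinks following a bar shape fitted from the wrist pictures, corrected by sight at each stop. Sideways force stayed within about 2 N at every reading along the way.
- **Shoulder contact:** I pressed until I felt about 5 N, at most 5.6 N. Then I lowered the ring until the bar carried its weight (+2.6 N upward), opened the fingers and lifted straight off.
- **Final checks:** The wrist and side pictures show no gap between ring and shoulder. The gripper is about 10 cm above where it let go, and the force reading is near zero.
- **A mismatch:** The ring touched the shoulder about 3.5 mm earlier than the fitted bar shape predicted. The pictures show it seated on the shoulder, so I put this down to camera calibration and fit error.
- **Not fully checked:** In the last picture the arm hid the tongs, the brush, one collar and part of the blue look-alike. No force reading suggested the arm touched them. The bystanders I could see had not moved.

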